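Stow the ice scraper, then peel off and present the top drip tray

ROBOT

A 6-joint arm with a two-finger parallel gripper is mounted at the origin on the work surface. World frame = base frame: x ahead of the robot, y to its left, z up, the work surface at z = 0. Lengths are in m, angles in rad, forces in N, time in s.
With the tool pointing down it reaches from about 0.4 to 0.825 m from the base axis. Payload 7 kg.
Tool frame: the origin (TCP) lies between the finger pads; the fingertips stand 11 mm ahead of it and the grasp point (between the pads) lies 8 mm behind it; x points along the fingers, z is the direction in which the jaws open and shut, and the axes are right-handed (so a half turn about x gives the same grasp; the last joint's range is limited). The gripper opens to 88 mm and grips with 3 to 60 N. Pads are 19 mm wide; open, the fingers measure 130 mm over their backs; the gripper's body (78 mm by 193 mm) begins 47 mm behind the grasp point.
Start: joints at [1.414, 0.359, 0.012, 0, -1.224, -0.288], TCP at [0.29, 0.609, 0.238] pointing down, gripper open.
Joint ranges: [-3.07, 3.07], [-1.43, 2.12], [-1.02, 1.25], [-3.03, 1.67], [-3.05, -0], [-3.03, 3.03]. Speed limits (rad/s): [2.39, 2.39, 3.01, 3.14, 3.14, 3.14].

INTERFACE

Orientations are given as [roll, pitch, yaw] about the fixed x, y, z axes, in that order (R = Rz(yaw) Ry(pitch) Rx(roll)).
In Python, from station import arm gives the robot as it stands.
- The arm moves only by the tool jog_arm, never from a script. Its argument "motion" is a list of rows, each an object of numbers: "dx", "dy", "dz": the shift along the tool's x, y, z in m; "twist": the turn about the tool's x in degrees. In form: [{"dx": .., "dy": .., "dz": .., "twist": ..}, ...]. A call has 1 to 20 rows; each row is the pose to reach, as a shift and turn from the pose commanded when the call began, along the tool's axes at that moment; what a row does not reach only later rows make up. A row lasts 1/12 s, in which the tool goes at most 41.7 mm and 7.16 degrees, less where a joint would pass 70% of its speed; a pose out of reach is approached as far as the arm can. A call with a gripper value outside its range is refused whole. "gripper" is the finger opening in m, from 0 to 0.0876, set as the call begins (left out, the last holds). The fingers move at their own pace and stop on an object; "newtons" is the grip in N (left out, the last holds). Time passes only in rows, so rows that repeat a pose let the fingers close. It gives the time, the measured TCP pose, the force and the opening at its end, in the units of the state.
- arm.get_state(): the state, without advancing time (a new reading comes with each control period).
- arm.grab_frame(name): name is "side" or "top"; returns the picture (400x640x3 uint8, red, green, blue); there is no depth.
- arm.camera_model(name): a dict with "camera_matrix" (3x3 intrinsics, pixels), "k1" (the pictures are not rectified: a ray, as slopes to the right and down, at radius r is drawn at 1 + k1 r^2 times it, then the intrinsics apply), "eye" and "attitude" of the camera in the world. Camera axes: x right, y down, z forward; pixel columns grow to the right and rows downward; lengths in m; the calibration is good to about 2 mm. A picture is of the moment at which its call begins. camera_model takes no time and is no camera call.
- arm.job_done(): hands the job in, once; it reports no verdict.
The state is a dict: "t": time; "q": joint angles; "qd": joint speeds; "joint_efforts": joint torques, N m; "eef_pos": TCP position; "ee_rot": TCP orientation; "force": force on the tool from outside, world axes, zero at the start; "moment": the same for the moment, N m; "width": finger opening in m.
Only numpy, scipy, OpenCV 4.12 (cv2) and the standard library are available. Lean on these libraries where they do the work, as an engineer would, in place of code of your own. Each camera call takes 0.05 s, during which the arm holds its last target.

TASK

Take the red ice scraper off the stack of blue trays and push its handle down past the two sprung orange jaws until it is fully home in the fork clip, black band midway between the jaws, and let it go there. Then peel the top tray off the sticky stack: pull its orange tab up to raise that corner well clear first while the opposite corner still rests on the stack, and leave the other trays where they are. Finish while still holding the tray, level and well clear (at least a hand's breadth, 10 cm) above the green-topped rubber mat, centred over it, for me to take; do not put it down or let go, and leave the jug, funnel and screwdriver alone.

Things in the scene. Friction and masses are not known exactly. Their poses are not given: they have to be found in the camera images.
- scraper: red ice scraper, 120 g: round handle 16 mm thick, 220 mm long, black band 40 mm long at its middle (grip there); flat blade 90 mm wide at one end (tool spans x -110 to +160 mm). Origin on the handle's axis, mid-band; x along the handle to the blade, z up. Starts lying across the top tray's rims over its open middle, axis 63 mm above the work surface
- clip: fixed plate 130 x 64 mm with two black forks open upwards at x = +37 and -37 mm, 14 mm thick along x (60 mm free between them for fingers). Origin: centre of the underside; the rod lies along x, either way round. Slots 20 mm wide at y = 0; rod home when its axis is 55 mm above the origin. Lead-in at +y, jaws at -y; 84 mm high, 8 mm between the forks
- jaw_a (a joint): sprung orange jaw over the fork at clip x = +37 mm, hinged along clip x at y = -16 mm, 79 mm up. 0 rad = closed across the mouth; grows to about 0.5 as the rod pushes it down and aside, snaps back to 0 over a seated rod and keeps it from rising. The two jaws together resist with less than 15 N
- jaw_b (a joint): the same jaw over the fork at clip x = -37 mm
- tray: top tray, pressed blue, 150 g, 140 x 200 mm (x, y) over its 10 mm flat rim, 34 mm high, sloping sides. Origin: centre of its underside, z up. At the start origin 21 mm, rim top 55 mm above the work surface. Three springy yellow lugs of the stack lap over its rim at (70, 60), (-70, 60), (70, -60) mm; each lets go with 1 to 3 N once the rim there has risen about 10 mm
- tray_tab (a point): grip point in the orange upright tab on the top tray's corner, at tray (59, 86, 58) mm; axes as the tray's. Tab 10 mm thick, 28 mm wide; its top is 12 mm above and the rim 24 mm below this point. Its thickness runs at 0.96 rad from tray x towards tray y (about the diagonal to the opposite corner): close the fingers along that
- tray_far (a point): opposite corner of the top tray, underside of the rim, at tray (-67, -97, 31) mm; the corner about which the tray tips while it is being peeled. 52 mm above the work surface while it rests on the stack
- stack: the other trays, 800 g, nested as one loose piece standing on the work surface, 140 x 200 mm, blue, rim's top 52 mm above its origin (centre of the underside); axes as the tray's at the start
- mat: fixed rubber mat 140 x 120 x 3 mm with a green top; origin at the centre of its underside: the tray is presented above it
- jug: closed grey jug 85 x 120 mm, 185 mm high, bystander; origin at the centre of its underside
- funnel: steel funnel standing on its mouth, 110 mm in diameter, 118 mm high, bystander; origin at the centre of its underside
- screwdriver: stubby screwdriver lying flat, 110 mm long, bystander
Not all that is in view belongs to the job. What is meant by the mat is not pink or purple, and is the smaller of those in its own colour.

How it is judged:
On the way, in this order (a step that is already met when the one before it is completed fails the run):
1. the scraper's handle is home in both forks, the jaws shut over it, and it has been let go (x of scraper in the frame of clip between -0.022 and 0.022 m and y of scraper in the frame of clip between -0.007 and 0.007 m and z of scraper in the frame of clip between 0.049 and 0.061 m and angle between the x axis of scraper and the x axis of clip, either way round below 0.09 rad and value of joint each of jaw_a, jaw_b below 0.2 rad and contact force between the fingers and scraper below 0.1 N), for 0.2 s.
2. held by the fingers, the tab's corner is raised 30 mm or more while the opposite corner is still within 10 mm of its place on the stack (z of tray_tab in the frame of stack above 0.109 m and z of tray_far in the frame of stack below 0.062 m and horizontal distance between tray_far and stack below 0.145 m and contact force between the fingers and tray above 1 N), for 0.1 s.
At the end, for the whole second after the job is handed in: Fingers hold the tray still, level within 15 deg, underside 100+ mm up, centre within 50 mm of the mat's, off the stack; scraper home in the clip (22 mm along, 7 mm across, 6 mm in height, 5 deg), jaws shut, let go; other trays flat, within 40 mm of their start (all of step 1 and height (world z) of tray above 0.1 m and angle between tray's own z axis and vertical below 0.26 rad and horizontal distance between tray and mat below 0.05 m and contact force between the fingers and tray above 1 N and contact force between tray and stack below 0.05 N and linear speed of tray below 0.05 m/s and height (world z) of stack below 0.004 m and angle between stack's own z axis and vertical below 0.05 rad and distance of stack from where it was at the start of the episode below 0.04 m); the arm keeps its last pose, push and grip.
It fails at once if the rest of the stack is lifted, tipped or dragged along (height (world z) of stack above 0.02 m or angle between stack's own z axis and vertical above 0.2 rad or distance of stack from where it was at the start of the episode above 0.05 m).
It fails at once if the tray is tipped past 45 degrees (angle between tray's own z axis and vertical above 0.785 rad).
It fails at once if a bystander is disturbed (distance of any of jug, funnel, screwdriver from where it was at the start of the episode above 0.03 m).
It also fails if it takes over 61 s, if anything falls off the work surface, if the arm or the gripper's body presses on something with over 40 N, if the wrist force passes 120 N, or if a joint passes its speed limit or range.

## Working session

There is one attempt and no reset: what is moved stays moved. The work goes in short steps, Python scripts to look and compute and a tool call to move; the robot and the scene stay as the last step left them, time stands still between calls to the robot, and variables do not carry over. Pictures are saved under pics/ and viewed, and the job is handed in when it is done.

Besides the shell and the picture viewer there is one more tool, called as name(argument=value, ...), one argument or row to a line, values as JSON. jog_arm: Moves the arm, as the interface text tells. Its arguments: {"type":"object","properties":{"motion":{"type":"array"},"gripper":{"type":"number"},"newtons":{"type":"number"}},"required":["motion"]}

```bash
ls; mkdir -p pics; python3 - <<'E'
from station import arm
import cv2
print(arm.get_state())
for n in("top","side"):
    im=arm.grab_frame(n); cv2.imwrite(f"pics/{n}0.png",im[:,:,::-1]); print(arm.camera_model(n))
E
```

```text
pics
{'t': 0.0, 'q': array([ 1.41408231e+00,  3.59352986e-01,  1.10507511e-02, -3.51636643e-04,
       -1.22407896e+00, -2.88068649e-01]), 'qd': array([ 0.00018561, -0.00159153,  0.0005318 ,  0.00043695, -0.0015667 ,
       -0.0011695 ]), 'joint_efforts': array([-8.31979196e-05, -5.82719564e+01,  2.93053901e+01,  6.99709877e+00,
        7.01659505e-03, -1.52853718e-04]), 'eef_pos': array([0.29026567, 0.60888038, 0.23664079]), 'ee_rot': array([ 0.08246944,  1.56917734, -1.93322931]), 'force': array([ 0.62641514, -0.08962601, -0.43502219]), 'moment': array([ 0.08146918, -0.00107577,  0.03132065]), 'width': 0.08768069018014553}
{'camera_matrix': array([[389.68297967,   0.        , 319.81808017],
       [  0.        , 389.68297967, 199.03432874],
       [  0.        ,   0.        ,   1.        ]]), 'k1': -0.07605630369522036, 'eye': array([ 0.35930048, -0.10764649,  0.95889268]), 'attitude': array([-2.9803032 , -0.01592061, -1.59067593])}
{'camera_matrix': array([[370.97603271,   0.        , 321.07827906],
       [  0.        , 370.97603271, 194.0019279 ],
       [  0.        ,   0.        ,   1.        ]]), 'k1': -0.08415006703452936, 'eye': array([0.26639081, 0.50652106, 0.59483598]), 'attitude': array([-2.23262402,  0.01071362, -2.7500211 ])}
```

View pics/top0.png

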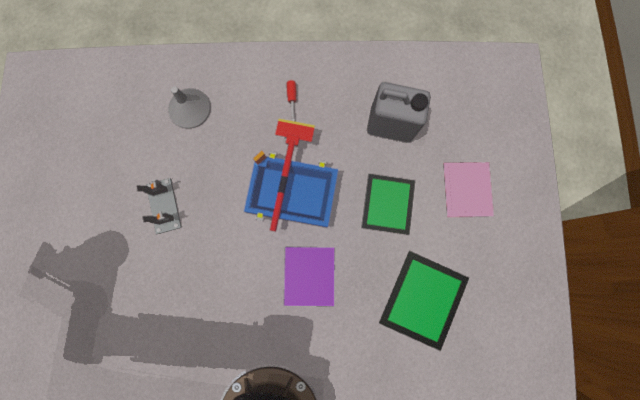

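View pics/side0.png

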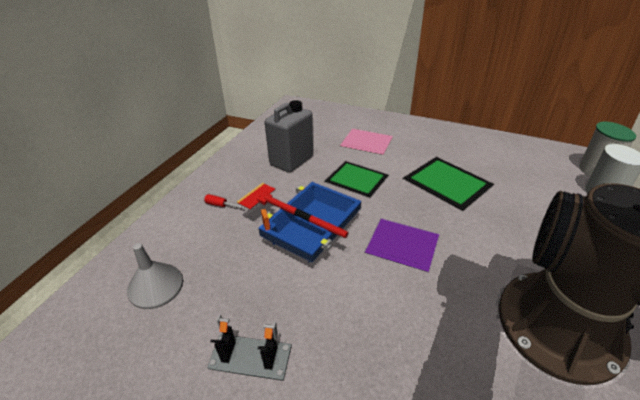

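Candidates: mat is small green (388,204), against big green (425,300), purple (309,276) and pink (468,190). The scraper is the red tool with blade at (295,131), against the red screwdriver (292,92). The top tray is at (292,192). I'll check these in close crops.

```bash
cat > h.py <<'E'
import numpy as np, cv2
from scipy.spatial.transform import Rotation as R
from station import arm
class Cam:
    def __init__(s,n):
        m=arm.camera_model(n); s.K=m['camera_matrix'];s.k=m['k1'];s.e=np.array(m['eye']);s.R=R.from_euler('xyz',m['attitude']).as_matrix()
        s.d=np.array([s.k,0,0,0,0.])
    def proj(s,P):
        P=np.atleast_2d(P).astype(float); c=(P-s.e)@s.R
        return cv2.projectPoints(c.reshape(-1,1,3),np.zeros(3),np.zeros(3),s.K,s.d)[0].reshape(-1,2)
    def ray(s,uv):
        uv=np.array(uv,float).reshape(-1,1,2)
        p=cv2.undistortPoints(uv,s.K,s.d).reshape(-1,2)
        return np.c_[p,np.ones(len(p))]@s.R.T
    def at(s,uv,z):
        r=s.ray(uv); t=(z-s.e[2])/r[:,2]; return s.e+r*t[:,None]
def tri(A,a,B,b):
    ra=A.ray([a])[0];rb=B.ray([b])[0]
    ra/=np.linalg.norm(ra);rb/=np.linalg.norm(rb)
    M=np.c_[ra,-rb];t=np.linalg.lstsq(M,B.e-A.e,rcond=None)[0]
    p=A.e+ra*t[0];q=B.e+rb*t[1];return (p+q)/2,np.linalg.norm(p-q)
def crop(src,dst,x0,y0,x1,y1,f):
    im=cv2.imread(src)[y0:y1,x0:x1]
    cv2.imwrite(dst,cv2.resize(im,None,fx=f,fy=f,interpolation=cv2.INTER_CUBIC))
E
python3 - <<'E'
from h import *
crop("pics/top0.png","pics/c1.png",235,110,345,240,6) if 0 else crop("pics/top0.png","pics/c1.png",235,115,345,235,5)
crop("pics/top0.png","pics/c2.png",125,165,195,245,7)
crop("pics/side0.png","pics/c3.png",200,305,300,385,7)
crop("pics/side0.png","pics/c4.png",230,175,370,270,5)
T=Cam('top')
print(T.at([[369,175],[414.5,180.5],[408,234.5],[362,229]],0.003).round(4))
E
```

```text
[[ 0.5737 -0.2511  0.003 ]
 [ 0.5578 -0.3661  0.003 ]
 [ 0.422  -0.3419  0.003 ]
 [ 0.438  -0.2283  0.003 ]]
```

View pics/c1.png

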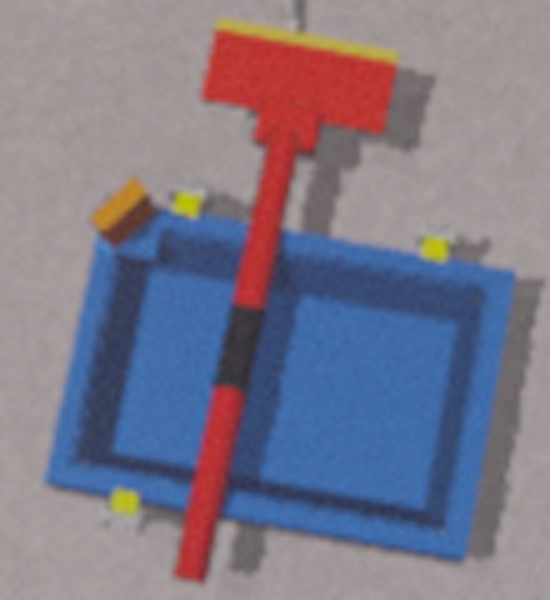

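View pics/c2.png

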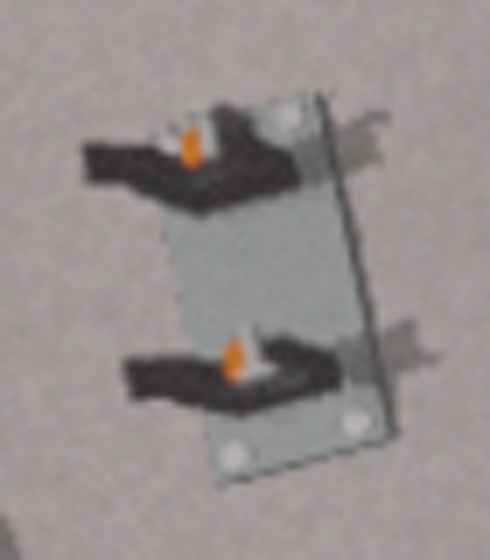

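View pics/c3.png

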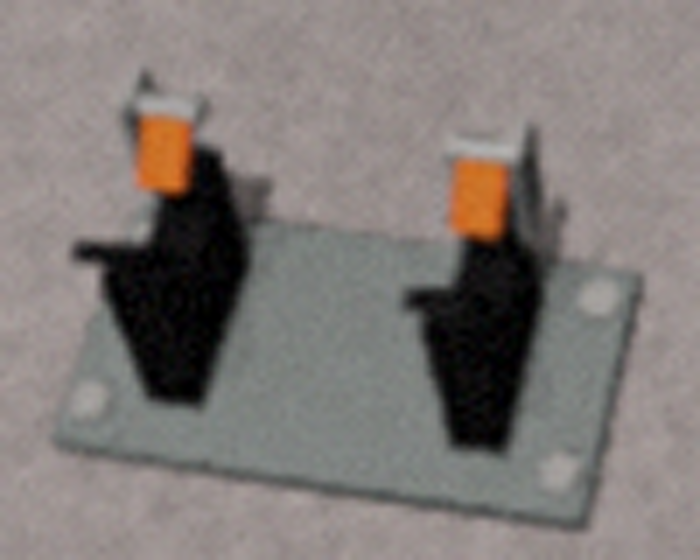

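View pics/c4.png

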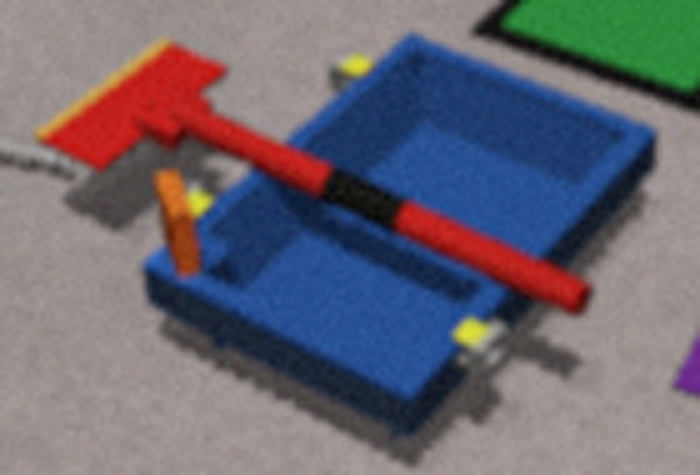

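```bash
python3 - <<'E'
from h import *
from scipy.optimize import least_squares
T=Cam('top');S=Cam('side')
print('side axes right,down,fwd',S.R.T.round(2))
c=lambda x,y,f,x0,y0:(x0+(x+.5)/f-.5,y0+(y+.5)/f-.5)
# clip plate corners
t=lambda x,y:c(x,y,7,125,165); s=lambda x,y:c(x,y,7,200,305)
print('top plate',T.at([t(318,92),t(395,435),t(220,485)],0.008).round(4))
print('side plate',S.at([s(55,440),s(585,525),s(640,275)],0.008).round(4))
for a,b in [((190,148),(478,200)),((235,360),(163,155)),((100,160),(430,297)),((140,375),(90,250)),((190,148),(163,155)),((235,360),(478,200))]:
    p,e=tri(T,t(*a),S,s(*b));print(p.round(4),e.round(4))
# tray rim corners z=.055
t=lambda x,y:c(x,y,5,235,115); s=lambda x,y:c(x,y,5,230,175)
print('tray top',T.at([t(515,272),t(463,558),t(48,485)],0.055).round(4))
print('tray side',S.at([s(655,132),s(405,400),s(148,265),s(412,38)],0.055).round(4))
print('scr top band',T.at([t(241,347)],.071)[0].round(4),'ends',T.at([t(190,575),t(305,35),t(220,20),t(397,55)],0.063).round(4))
print('scr side band',S.at([s(364,198)],.067)[0].round(4))
print('tab tops',T.at([t(95,215),t(140,182),t(158,205),t(115,240)],.091).round(4))
E
```

```text
side axes right,down,fwd [[-0.92 -0.38 -0.01]
 [-0.23  0.57 -0.79]
 [ 0.31 -0.73 -0.61]]
top plate [[0.5744 0.2489 0.008 ]
 [0.4508 0.2163 0.008 ]
 [0.434  0.2781 0.008 ]]
side plate [[0.5563 0.31   0.008 ]
 [0.4324 0.2791 0.008 ]
 [0.4482 0.2178 0.008 ]]
[0.504  0.253  0.0809] 0.0716
[0.4997 0.2612 0.0856] 0.069
[0.4999 0.2804 0.0863] 0.0709
[0.495  0.2901 0.0949] 0.0716
[0.5406 0.2661 0.0751] 0.0007
[0.4694 0.2479 0.0743] 0.0008
tray top [[ 0.5778 -0.1688  0.055 ]
 [ 0.4418 -0.1409  0.055 ]
 [ 0.4794  0.0524  0.055 ]]
tray side [[ 0.4413 -0.1412  0.055 ]
 [ 0.4815  0.0546  0.055 ]
 [ 0.6144  0.0247  0.055 ]
 [ 0.5752 -0.1674  0.055 ]]
scr top band [ 0.5403 -0.0394  0.071 ] ends [[ 0.4355 -0.0148  0.063 ]
 [ 0.6951 -0.0701  0.063 ]
 [ 0.7034 -0.0291  0.063 ]
 [ 0.6842 -0.1144  0.063 ]]
scr side band [ 0.5407 -0.0369  0.067 ]
tab tops [[ 0.5993  0.0259  0.091 ]
 [ 0.6146  0.0053  0.091 ]
 [ 0.6035 -0.003   0.091 ]
 [ 0.5873  0.0166  0.091 ]]
```

```bash
cat >> h.py <<'E'
def plan(pos,zang=None,ref=None):
    """shift in tool axes + twist deg to bring TCP to pos, tool z at world heading zang(deg, mod 180)"""
    s=arm.get_state(); M=R.from_euler('xyz',s['ee_rot']).as_matrix()
    d=M.T@(np.array(pos)-s['eef_pos'])
    h=np.degrees(np.arctan2(M[1,2],M[0,2]))
    out=dict(d=d.round(4),zhead=round(h,2),t=round(s['t'],2),q=s['q'].round(2))
    if zang is not None:
        dl=(zang-h+90)%180-90
        out['twist']=round(-dl,2)  # tool x down: + twist = - world yaw
    return out
E
python3 - <<'E'
from h import *
T=Cam('top');S=Cam('side')
M=R.from_euler('xyz',arm.get_state()['ee_rot']).as_matrix();print(M.round(3))
print(plan([.541,-.038,.15],78))
# funnel edge bottom in side: left 127,290 right 182,285, front 155,303 ; top view
print('funnel',T.at([[190,126],[210,107],[190,110]],0).round(3),S.at([[127,288],[182,286],[155,304]],0).round(3))
print('funneltip',T.at([[176,90]],.118).round(3))
print('jug',T.at([[368,134],[407,141]],0).round(3),T.at([[378,83],[430,92]],.16).round(3), S.at([[268,155],[290,170],[313,155]],0).round(3))
E
```

```text
[[-0.001  0.903 -0.43 ]
 [-0.001 -0.43  -0.903]
 [-1.     0.     0.002]]
{'d': array([0.0875, 0.5047, 0.4759]), 'zhead': np.float64(-115.49), 't': 0.1, 'q': array([ 1.41,  0.36,  0.01, -0.  , -1.22, -0.29]), 'twist': np.float64(-13.49)}
funnel [[0.712 0.206 0.   ]
 [0.763 0.156 0.   ]
 [0.756 0.208 0.   ]] [[0.811 0.235 0.   ]
 [0.709 0.186 0.   ]
 [0.73  0.242 0.   ]]
funneltip [[0.758 0.204 0.118]]
jug [[ 0.683 -0.254  0.   ]
 [ 0.663 -0.354  0.   ]] [[ 0.746 -0.257  0.16 ]
 [ 0.725 -0.372  0.16 ]] [[ 0.787 -0.315  0.   ]
 [ 0.689 -0.267  0.   ]
 [ 0.66  -0.365  0.   ]]
```

jog_arm(
  motion=[
    {"dx": 0.0875,"dy": 0.505,"dz": 0.476,"twist": -13.5},
    {"dx": 0.0875,"dy": 0.505,"dz": 0.476,"twist": -13.5},
    {"dx": 0.0875,"dy": 0.505,"dz": 0.476,"twist": -13.5},
    {"dx": 0.0875,"dy": 0.505,"dz": 0.476,"twist": -13.5},
    {"dx": 0.0875,"dy": 0.505,"dz": 0.476,"twist": -13.5},
    {"dx": 0.0875,"dy": 0.505,"dz": 0.476,"twist": -13.5},
    {"dx": 0.0875,"dy": 0.505,"dz": 0.476,"twist": -13.5},
    {"dx": 0.0875,"dy": 0.505,"dz": 0.476,"twist": -13.5},
    {"dx": 0.0875,"dy": 0.505,"dz": 0.476,"twist": -13.5},
    {"dx": 0.0875,"dy": 0.505,"dz": 0.476,"twist": -13.5},
    {"dx": 0.0875,"dy": 0.505,"dz": 0.476,"twist": -13.5},
    {"dx": 0.0875,"dy": 0.505,"dz": 0.476,"twist": -13.5},
    {"dx": 0.0875,"dy": 0.505,"dz": 0.476,"twist": -13.5},
    {"dx": 0.0875,"dy": 0.505,"dz": 0.476,"twist": -13.5},
    {"dx": 0.0875,"dy": 0.505,"dz": 0.476,"twist": -13.5},
    {"dx": 0.0875,"dy": 0.505,"dz": 0.476,"twist": -13.5},
    {"dx": 0.0875,"dy": 0.505,"dz": 0.476,"twist": -13.5},
    {"dx": 0.0875,"dy": 0.505,"dz": 0.476,"twist": -13.5},
    {"dx": 0.0875,"dy": 0.505,"dz": 0.476,"twist": -13.5},
    {"dx": 0.0875,"dy": 0.505,"dz": 0.476,"twist": -13.5},
  ],
  gripper=0.0876,
)

```text
t: 1.77
eef_pos: [0.5411, -0.0379, 0.1497]
ee_rot: [-1.266, 1.57, -3.047]
force: [-1.1, 0.6, 0.3]
width: 0.0877
```

```bash
python3 - <<'E'
from h import *
print(arm.get_state()['eef_pos'],arm.get_state()['ee_rot'],plan([.541,-.038,.055],78))
im=arm.grab_frame('side');cv2.imwrite('pics/s1.png',im[:,:,::-1])
E
```

```text
[ 0.54114081 -0.03786483  0.14969952] [-1.26609019  1.56993382 -3.0471523 ] {'d': array([ 0.0947, -0.    ,  0.0001]), 'zhead': np.float64(-102.05), 't': 1.77, 'q': array([ 0.29,  0.22, -0.4 , -0.  , -0.95,  1.07]), 'twist': np.float64(-0.05)}
```

View pics/s1.png

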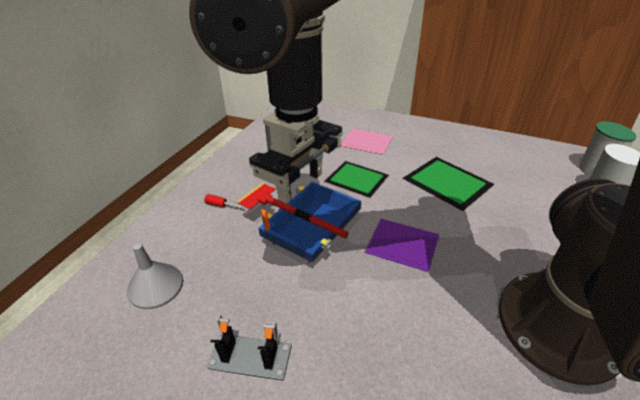

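jog_arm(
  motion=[
    {"dx": 0.0},
    {"dx": 0.0},
    {"dx": 0.0},
    {"dx": 0.02},
    {"dx": 0.04},
    {"dx": 0.06},
    {"dx": 0.075},
    {"dx": 0.085},
    {"dx": 0.0945},
    {"dx": 0.0945},
    {"dx": 0.0945},
  ],
  gripper=0.045,
)

```text
invalid input
```

jog_arm(
  motion=[
    {"dx": 0.0},
    {"dx": 0.0},
    {"dx": 0.0},
    {"dx": 0.0},
    {"dx": 0.0},
    {"dx": 0.0},
  ],
  gripper=0.0,
  newtons=40,
)

```text
invalid input
```

```bash
python3 - <<'E'
from h import *
for n in('side','top'):
    im=arm.grab_frame(n);cv2.imwrite(f'pics/{n}2.png',im[:,:,::-1])
crop('pics/side2.png','pics/s2c.png',200,100,380,280,3)
E
```

```text
(no output)
```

View pics/s2c.png

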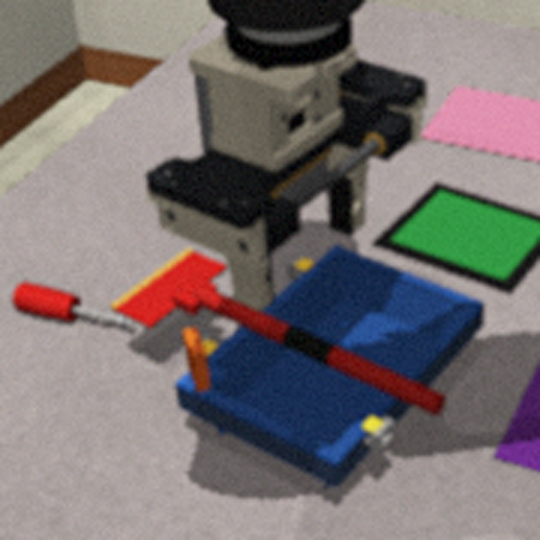

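All four keys are required in every row, so both calls were refused and the arm hasn't moved. I'll resend with complete rows.

jog_arm(
  motion=[
    {"dx": 0,"dy": 0,"dz": 0,"twist": 0},
    {"dx": 0,"dy": 0,"dz": 0,"twist": 0},
    {"dx": 0,"dy": 0,"dz": 0,"twist": 0},
    {"dx": 0.02,"dy": 0,"dz": 0,"twist": 0},
    {"dx": 0.04,"dy": 0,"dz": 0,"twist": 0},
    {"dx": 0.06,"dy": 0,"dz": 0,"twist": 0},
    {"dx": 0.075,"dy": 0,"dz": 0,"twist": 0},
    {"dx": 0.085,"dy": 0,"dz": 0,"twist": 0},
    {"dx": 0.0945,"dy": 0,"dz": 0,"twist": 0},
    {"dx": 0.0945,"dy": 0,"dz": 0,"twist": 0},
    {"dx": 0.0945,"dy": 0,"dz": 0,"twist": 0},
  ],
  gripper=0.045,
)

```text
t: 2.83
eef_pos: [0.5416, -0.0376, 0.0556]
ee_rot: [-0.697, 1.57, -2.477]
force: [0.1, 0.0, -0.4]
width: 0.0446
```

jog_arm(
  motion=[
    {"dx": 0,"dy": 0,"dz": 0,"twist": 0},
    {"dx": 0,"dy": 0,"dz": 0,"twist": 0},
    {"dx": 0,"dy": 0,"dz": 0,"twist": 0},
    {"dx": 0,"dy": 0,"dz": 0,"twist": 0},
    {"dx": 0,"dy": 0,"dz": 0,"twist": 0},
    {"dx": 0,"dy": 0,"dz": 0,"twist": 0},
  ],
  gripper=0.0,
  newtons=40,
)

```text
t: 3.33
eef_pos: [0.5417, -0.0377, 0.0559]
ee_rot: [1.91, 1.57, 0.13]
force: [-0.2, -0.7, 1.5]
width: 0.0148
```

```bash
python3 - <<'E'
from h import *
for n in('side','top'):
    im=arm.grab_frame(n);cv2.imwrite(f'pics/{n}3.png',im[:,:,::-1])
crop('pics/side3.png','pics/s3c.png',200,100,380,280,3)
E
```

```text
(no output)
```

View pics/s3c.png

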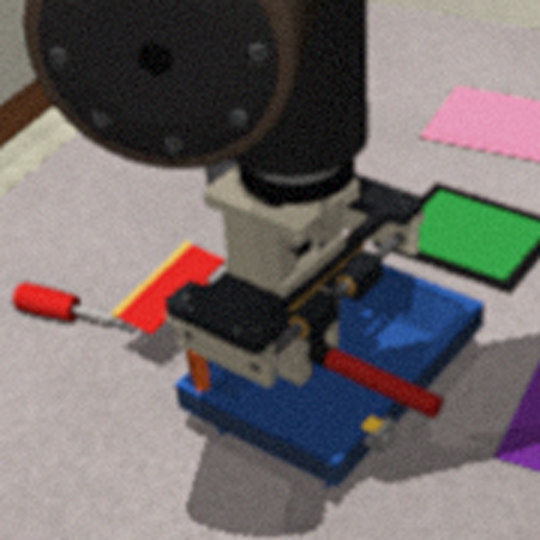

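The fingers are on the black band (crop pixel 320,350), with width 14.8 mm. Now lift.

jog_arm(
  motion=[
    {"dx": -0.01,"dy": 0,"dz": 0,"twist": 0},
    {"dx": -0.025,"dy": 0,"dz": 0,"twist": 0},
    {"dx": -0.045,"dy": 0,"dz": 0,"twist": 0},
    {"dx": -0.065,"dy": 0,"dz": 0,"twist": 0},
    {"dx": -0.085,"dy": 0,"dz": 0,"twist": 0},
    {"dx": -0.1,"dy": 0,"dz": 0,"twist": 0},
    {"dx": -0.11,"dy": 0,"dz": 0,"twist": 0},
    {"dx": -0.11,"dy": 0,"dz": 0,"twist": 0},
  ],
)

```text
t: 4.1
eef_pos: [0.5426, -0.0375, 0.1681]
ee_rot: [1.964, 1.567, 0.184]
force: [1.1, 0.9, -1.1]
width: 0.0149
```

```bash
python3 - <<'E'
from h import *
print(plan([.503,.264,.165],104.4))
im=arm.grab_frame('side');cv2.imwrite(f'pics/side4.png',im[:,:,::-1])
E
```

```text
{'d': array([ 0.0032, -0.1013, -0.2867]), 'zhead': np.float64(-101.97), 't': 4.1, 'q': array([ 0.29,  0.2 , -0.38,  0.  , -0.99,  1.07]), 'twist': np.float64(-26.37)}
```

View pics/side4.png

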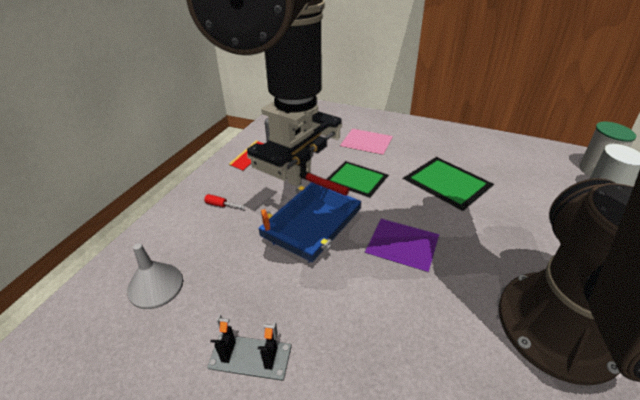

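jog_arm(
  motion=[
    {"dx": 0,"dy": -0.003,"dz": -0.009,"twist": -1},
    {"dx": 0,"dy": -0.009,"dz": -0.026,"twist": -3},
    {"dx": 0,"dy": -0.017,"dz": -0.05,"twist": -5},
    {"dx": 0,"dy": -0.027,"dz": -0.078,"twist": -8},
    {"dx": 0,"dy": -0.037,"dz": -0.107,"twist": -11},
    {"dx": 0,"dy": -0.048,"dz": -0.136,"twist": -14},
    {"dx": 0,"dy": -0.058,"dz": -0.165,"twist": -17},
    {"dx": 0,"dy": -0.068,"dz": -0.193,"twist": -20},
    {"dx": 0,"dy": -0.078,"dz": -0.221,"twist": -22},
    {"dx": 0,"dy": -0.087,"dz": -0.246,"twist": -24},
    {"dx": 0,"dy": -0.094,"dz": -0.267,"twist": -25.5},
    {"dx": 0,"dy": -0.099,"dz": -0.281,"twist": -26.4},
    {"dx": 0,"dy": -0.1013,"dz": -0.2867,"twist": -26.4},
    {"dx": 0,"dy": -0.1013,"dz": -0.2867,"twist": -26.4},
    {"dx": 0,"dy": -0.1013,"dz": -0.2867,"twist": -26.4},
  ],
)

```text
t: 5.4
eef_pos: [0.5015, 0.2633, 0.1648]
ee_rot: [-1.079, 1.569, -2.399]
force: [0.8, -0.5, -1.6]
width: 0.0149
```

```bash
python3 - <<'E'
from h import *
print(plan([.503,.264,.165],104.4))
for n in('side','top'):
    im=arm.grab_frame(n);cv2.imwrite(f'pics/{n}5.png',im[:,:,::-1])
crop('pics/side5.png','pics/s5c.png',130,180,330,390,2.8)
crop('pics/top5.png','pics/t5c.png',80,100,260,260,4)
E
```

```text
{'d': array([-0.0002,  0.0016, -0.0003]), 'zhead': np.float64(-75.59), 't': 5.4, 'q': array([ 0.83,  0.24, -0.33, -0.  , -1.  ,  0.99]), 'twist': np.float64(0.01)}
```

View pics/s5c.png

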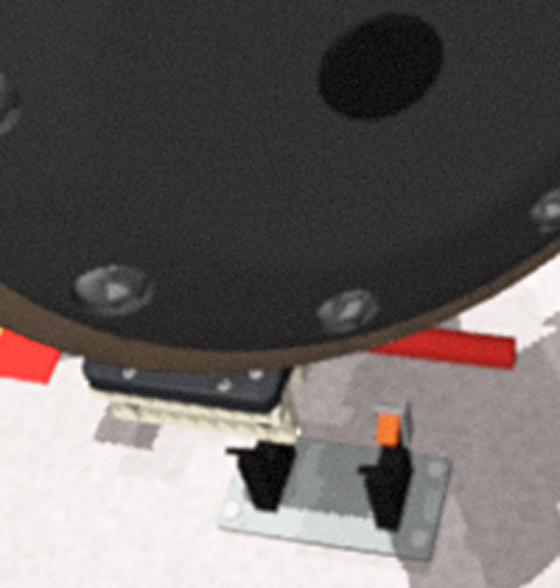

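View pics/t5c.png

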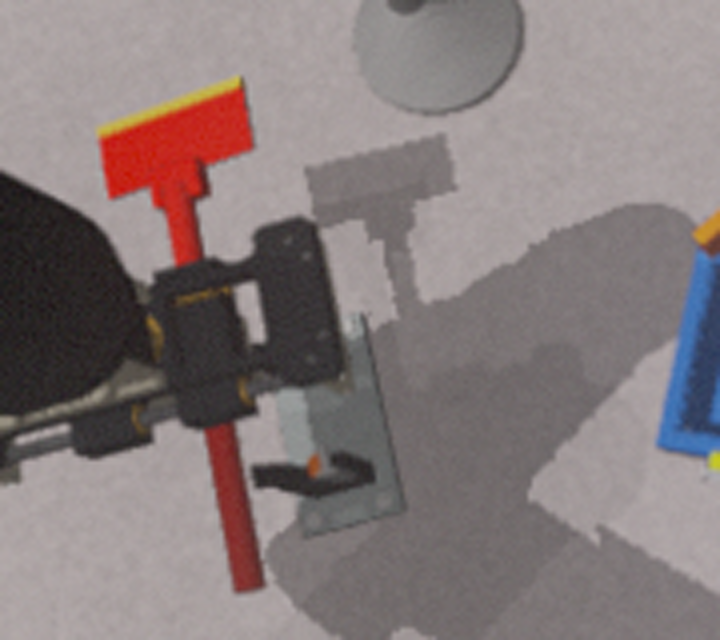

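```bash
python3 - <<'E'
from h import *
T=Cam('top');S=Cam('side')
t=lambda x,y:(80+(x+.5)/4-.5,100+(y+.5)/4-.5); s=lambda x,y:(130+(x+.5)/2.8-.5,180+(y+.5)/2.8-.5)
p,e=tri(T,t(248,590),S,s(514,352));print('butt',p.round(4),e.round(4))
C=np.array([.503,.264,0]);a=np.radians(14.4);X=np.array([np.cos(a),np.sin(a),0]);Y=np.array([-np.sin(a),np.cos(a),0])
for nm,uv in (('butt',(248,590)),('blade',(172,105)),('rodA',(237,510)),('rodB',(186,235))):
    w=T.at([t(*uv)],.171)[0]; print(nm,w.round(4),((w-C)@X).round(4),((w-C)@Y).round(4))
# predicted clip features in images for check
for P in ([37,-16,79],[-37,-16,79],[65,32,8],[-65,32,8],[-65,-32,8],[65,-32,8],[37,0,84]):
    w=C+X*P[0]/1e3+Y*P[1]/1e3+[0,0,P[2]/1e3]; print(P,T.proj(w).round(1),S.proj(w).round(1))
E
```

```text
butt [0.3939 0.2385 0.1757] 0.0012
butt [0.3947 0.2408 0.171 ] -0.1107 0.0044
blade [0.6536 0.2974 0.171 ] 0.1542 -0.0051
rodA [0.4354 0.2484 0.171 ] -0.0693 0.0017
rodB [0.5812 0.2844 0.171 ] 0.0808 0.0003
[37, -16, 79] [[154.7 184.6]] [[224.  320.6]]
[-37, -16, 79] [[161.1 215.1]] [[268.9 326.6]]
[65, 32, 8] [[145.4 184.6]] [[206.2 367.7]]
[-65, 32, 8] [[155.7 234.7]] [[283.4 379.5]]
[-65, -32, 8] [[180.8 227.8]] [[291.3 343.4]]
[65, -32, 8] [[169.9 177.9]] [[219.2 333.5]]
[37, 0, 84] [[147.2 185.9]] [[220.  327.6]]
```

jog_arm(
  motion=[
    {"dx": 0.015,"dy": 0.0016,"dz": 0,"twist": 0},
    {"dx": 0.035,"dy": 0.0016,"dz": 0,"twist": 0},
    {"dx": 0.052,"dy": 0.0016,"dz": 0,"twist": 0},
    {"dx": 0.064,"dy": 0.0016,"dz": 0,"twist": 0},
    {"dx": 0.07,"dy": 0.0016,"dz": 0,"twist": 0},
    {"dx": 0.075,"dy": 0.0016,"dz": 0,"twist": 0},
    {"dx": 0.079,"dy": 0.0016,"dz": 0,"twist": 0},
    {"dx": 0.083,"dy": 0.0016,"dz": 0,"twist": 0},
  ],
  newtons=60,
)

```text
t: 6.17
eef_pos: [0.504, 0.2642, 0.0829]
ee_rot: [2.036, 1.57, 0.716]
force: [0.5, 0.4, -0.9]
width: 0.0147
```

```bash
python3 - <<'E'
from h import *
s=arm.get_state();print(s['force'],s['moment'],plan([.503,.264,.048],104.4))
for n in('side','top'):
    im=arm.grab_frame(n);cv2.imwrite(f'pics/{n}6.png',im[:,:,::-1])
crop('pics/side6.png','pics/s6c.png',130,200,330,390,3)
crop('pics/top6.png','pics/t6c.png',80,100,260,260,4)
E
```

```text
[ 0.50445892  0.39099387 -0.90207999] [-0.07369253  0.00089869 -0.01072057] {'d': array([ 0.0349, -0.001 , -0.    ]), 'zhead': np.float64(-75.61), 't': 6.17, 'q': array([ 0.83,  0.33, -0.42,  0.  , -0.82,  1.  ]), 'twist': np.float64(-0.01)}
```

View pics/s6c.png

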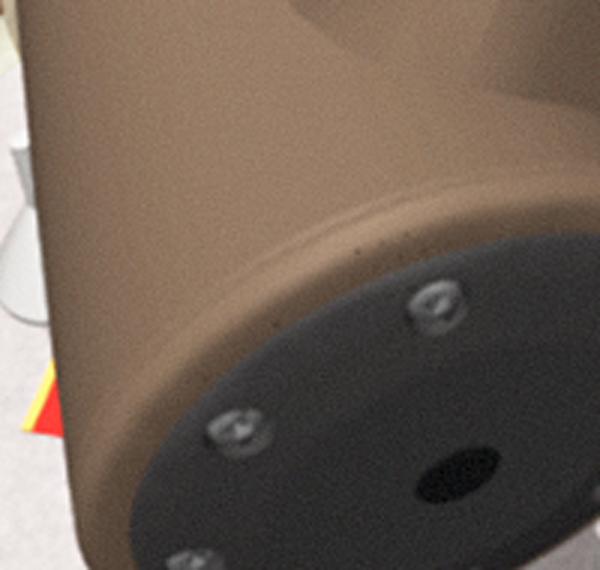

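View pics/t6c.png

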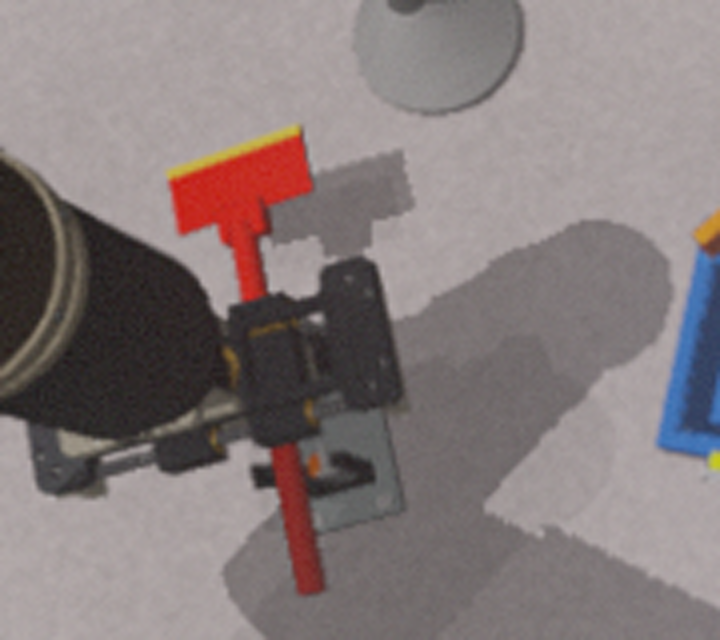

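```bash
python3 - <<'E'
from h import *
T=Cam('top')
t=lambda x,y:(80+(x+.5)/4-.5,100+(y+.5)/4-.5)
C=np.array([.503,.264,0]);a=np.radians(14.4);X=np.array([np.cos(a),np.sin(a),0]);Y=np.array([-np.sin(a),np.cos(a),0])
for nm,uv in (('butt',(312,593)),('blade',(236,152)),('rodA',(297,520)),('rodB',(250,270))):
    w=T.at([t(*uv)],.09)[0]; print(nm,w.round(4),((w-C)@X).round(4),((w-C)@Y).round(4))
w=C-X*.037
for y,z in((-16,79),(-10,84),(-10,55),(10,84),(10,55),(0,90),(32,50)):
    print(y,z,((T.proj(w+Y*y/1e3+[0,0,z/1e3])-[80,100])*4).round(0))
E
```

```text
butt [0.3962 0.2399 0.09  ] -0.1094 0.0032
blade [0.6537 0.298  0.09  ] 0.1544 -0.0046
rodA [0.4372 0.2502 0.09  ] -0.0672 0.003
rodB [0.5822 0.2851 0.09  ] 0.082 0.0007
-16 79 [[324. 461.]]
-10 84 [[311. 462.]]
-10 55 [[330. 468.]]
10 84 [[277. 471.]]
10 55 [[297. 477.]]
0 90 [[290. 466.]]
32 50 [[265. 488.]]
```

jog_arm(
  motion=[
    {"dx": 0.004,"dy": -0.001,"dz": 0.001,"twist": -1},
    {"dx": 0.008,"dy": -0.001,"dz": 0.001,"twist": -1},
    {"dx": 0.011,"dy": -0.001,"dz": 0.001,"twist": -1},
    {"dx": 0.014,"dy": -0.001,"dz": 0.001,"twist": -1},
    {"dx": 0.017,"dy": -0.001,"dz": 0.001,"twist": -1},
    {"dx": 0.02,"dy": -0.001,"dz": 0.001,"twist": -1},
    {"dx": 0.02,"dy": -0.001,"dz": 0.001,"twist": -1},
  ],
)

```text
t: 6.85
eef_pos: [0.5032, 0.2638, 0.0624]
ee_rot: [2.172, 1.569, 0.871]
force: [-0.7, 4.8, -0.3]
width: 0.0144
```

jog_arm(
  motion=[
    {"dx": 0.003,"dy": 0,"dz": 0,"twist": 0},
    {"dx": 0.006,"dy": 0,"dz": 0,"twist": 0},
    {"dx": 0.009,"dy": 0,"dz": 0,"twist": 0},
    {"dx": 0.012,"dy": 0,"dz": 0,"twist": 0},
    {"dx": 0.014,"dy": 0,"dz": 0,"twist": 0},
    {"dx": 0.014,"dy": 0,"dz": 0,"twist": 0},
  ],
)

```text
t: 7.35
eef_pos: [0.5022, 0.2622, 0.048]
ee_rot: [-0.97, 1.569, -2.272]
force: [-0.8, -0.2, 0.5]
width: 0.0146
```

```bash
python3 - <<'E'
from h import *
s=arm.get_state();print(s['force'],s['moment'],plan([.503,.264,.048],104.4))
for n in('top',):
    im=arm.grab_frame(n);cv2.imwrite(f'pics/{n}7.png',im[:,:,::-1])
crop('pics/top7.png','pics/t7c.png',80,100,260,260,4)
E
```

```text
[-0.78601667 -0.19409659  0.49587963] [-0.06271738  0.16268205  0.05743709] {'d': array([ 0.    ,  0.0013, -0.0016]), 'zhead': np.float64(-74.59), 't': 7.35, 'q': array([ 0.83,  0.38, -0.46,  0.  , -0.74,  1.01]), 'twist': np.float64(1.01)}
```

View pics/t7c.png

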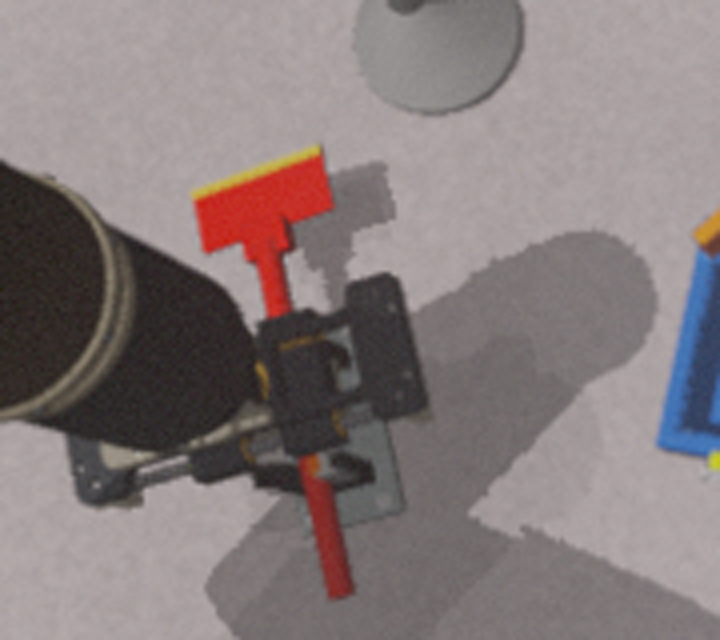

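jog_arm(
  motion=[
    {"dx": 0.001,"dy": 0,"dz": 0,"twist": 0},
    {"dx": 0.002,"dy": 0,"dz": 0,"twist": 0},
    {"dx": 0.002,"dy": 0,"dz": 0,"twist": 0},
  ],
)

```text
t: 7.65
eef_pos: [0.5024, 0.2622, 0.0477]
ee_rot: [-0.674, 1.57, -1.976]
force: [-6.2, -1.9, 16.1]
width: 0.0144
```

jog_arm(
  motion=[
    {"dx": -0.002,"dy": 0,"dz": 0,"twist": 0},
    {"dx": -0.002,"dy": 0,"dz": 0,"twist": 0},
    {"dx": -0.002,"dy": 0,"dz": 0,"twist": 0},
    {"dx": -0.002,"dy": 0,"dz": 0,"twist": 0},
    {"dx": -0.002,"dy": 0,"dz": 0,"twist": 0},
    {"dx": -0.002,"dy": 0,"dz": 0,"twist": 0},
  ],
  gripper=0.05,
)

```text
t: 8.15
eef_pos: [0.5027, 0.2629, 0.0483]
ee_rot: [-1.08, 1.57, -2.381]
force: [-0.3, 0.3, 0.1]
width: 0.0474
```

jog_arm(
  motion=[
    {"dx": -0.01,"dy": 0,"dz": 0,"twist": 0},
    {"dx": -0.025,"dy": 0,"dz": 0,"twist": 0},
    {"dx": -0.045,"dy": 0,"dz": 0,"twist": 0},
    {"dx": -0.07,"dy": 0,"dz": 0,"twist": 0},
    {"dx": -0.1,"dy": 0,"dz": 0,"twist": 0},
    {"dx": -0.13,"dy": 0,"dz": 0,"twist": 0},
    {"dx": -0.13,"dy": 0,"dz": 0,"twist": 0},
  ],
)

```text
t: 8.73
eef_pos: [0.5055, 0.2649, 0.1857]
ee_rot: [1.918, 1.561, 0.618]
force: [0.5, 1.0, 0.6]
width: 0.0504
```

```bash
python3 - <<'E'
from h import *
print(plan([.603,.015,.17],43.7),plan([.603,.015,.17],43.7-180))
for n in('top','side'):
    im=arm.grab_frame(n);cv2.imwrite(f'pics/{n}8.png',im[:,:,::-1])
crop('pics/top8.png','pics/t8c.png',80,100,260,260,4)
E
```

```text
{'d': array([0.0151, 0.0271, 0.2669]), 'zhead': np.float64(-74.51), 't': 8.73, 'q': array([ 0.83,  0.22, -0.3 ,  0.  , -1.03,  1.01]), 'twist': np.float64(61.79)} {'d': array([0.0151, 0.0271, 0.2669]), 'zhead': np.float64(-74.51), 't': 8.73, 'q': array([ 0.83,  0.22, -0.3 ,  0.  , -1.03,  1.01]), 'twist': np.float64(61.79)}
```

View pics/t8c.png

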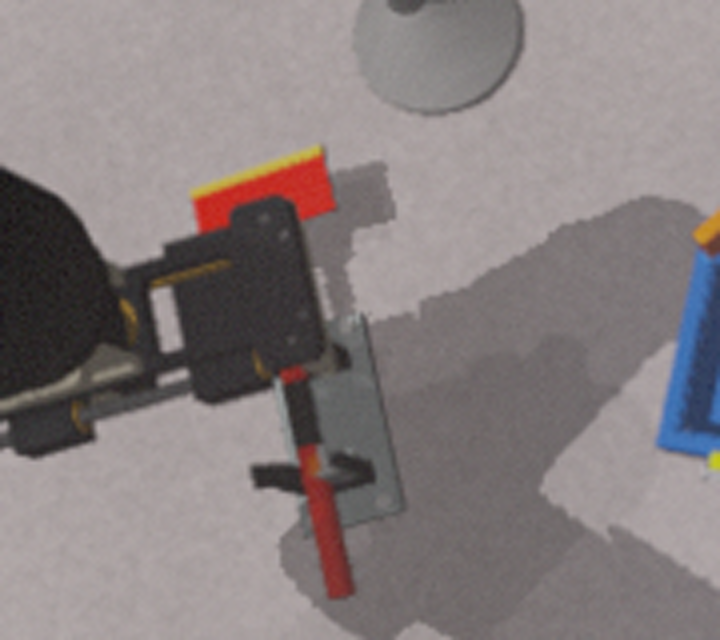

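```bash
python3 - <<'E'
from h import *
crop('pics/top8.png','pics/t8d.png',235,135,345,235,6)
crop('pics/side8.png','pics/s8d.png',250,170,370,270,6)
E
```

```text
(no output)
```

View pics/t8d.png

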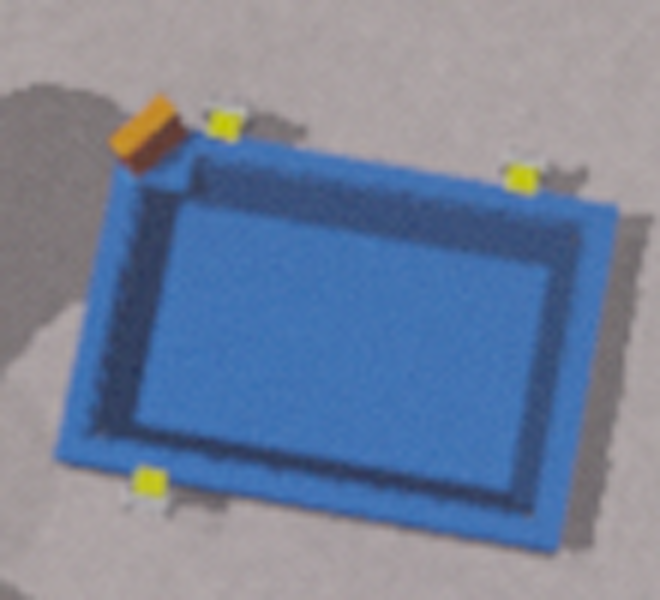

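View pics/s8d.png

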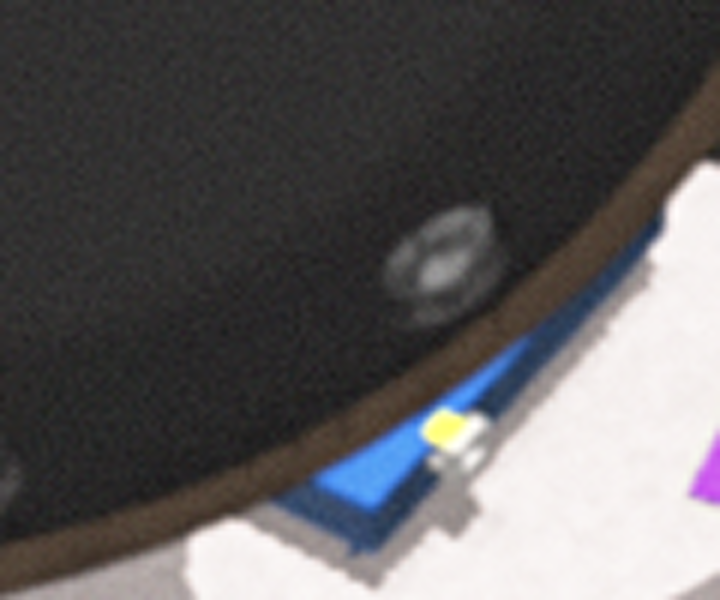

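```bash
python3 - <<'E'
from h import *
T=Cam('top');t=lambda x,y:(235+(x+.5)/6-.5,135+(y+.5)/6-.5)
w=T.at([t(110,140),t(162,94),t(178,112),t(126,158)],.091);print(w.round(4),w.mean(0).round(4))
w=T.at([t(618,207),t(557,552),t(57,458)],.055);print(w.round(4))
P=lambda x,y:T.proj([x,y,.091])
c=np.array([.528,-.058]);a=-.198
from math import cos,sin
for pt in ([59,86,91-0],):
    pass
Rm=np.array([[cos(a),-sin(a)],[sin(a),cos(a)]])
for s1 in(-5,5):
  for s2 in(-14,14):
    q=np.array([59,86])+s1*np.array([cos(.96),sin(.96)])+s2*np.array([-sin(.96),cos(.96)])
    wq=c+Rm@(q/1e3); print(s1,s2,((T.proj([*wq,.091])-[235,135])*6).round(0))
E
```

```text
[[0.5986 0.0275 0.091 ]
 [0.6164 0.0077 0.091 ]
 [0.6092 0.0015 0.091 ]
 [0.5913 0.0213 0.091 ]] [0.6039 0.0145 0.091 ]
[[ 0.5776 -0.1687  0.055 ]
 [ 0.4409 -0.1413  0.055 ]
 [ 0.481   0.0527  0.055 ]]
-5 -14 [[176. 110.]]
-5 14 [[123. 160.]]
5 -14 [[159.  93.]]
5 14 [[105. 142.]]
```

jog_arm(
  motion=[
    {"dx": 0,"dy": 0.002,"dz": 0.02,"twist": 5},
    {"dx": 0,"dy": 0.005,"dz": 0.05,"twist": 11},
    {"dx": 0,"dy": 0.008,"dz": 0.08,"twist": 17},
    {"dx": 0,"dy": 0.011,"dz": 0.11,"twist": 23},
    {"dx": 0,"dy": 0.014,"dz": 0.14,"twist": 30},
    {"dx": 0,"dy": 0.017,"dz": 0.17,"twist": 37},
    {"dx": 0,"dy": 0.02,"dz": 0.2,"twist": 44},
    {"dx": 0,"dy": 0.023,"dz": 0.23,"twist": 50},
    {"dx": 0,"dy": 0.026,"dz": 0.255,"twist": 56},
    {"dx": 0,"dy": 0.027,"dz": 0.267,"twist": 62.5},
    {"dx": 0,"dy": 0.027,"dz": 0.267,"twist": 62.5},
    {"dx": 0,"dy": 0.027,"dz": 0.267,"twist": 62.5},
    {"dx": 0,"dy": 0.027,"dz": 0.267,"twist": 62.5},
  ],
  gripper=0.036,
)

```text
t: 9.92
eef_pos: [0.5992, 0.013, 0.1779]
ee_rot: [-0.615, 1.569, -3.005]
force: [0.3, -0.5, -0.5]
width: 0.0356
```

```bash
python3 - <<'E'
from h import *
s=arm.get_state();print(s['width'],s['force'],s['moment'],plan([.6037,.0147,.071],43))
for n in('top','side'):
    im=arm.grab_frame(n);cv2.imwrite(f'pics/{n}9.png',im[:,:,::-1])
E
```

```text
0.035619467315975956 [ 0.31475077 -0.47902718 -0.49563336] [0.08068314 0.01182415 0.00014962] {'d': array([ 0.1069,  0.0019, -0.0046]), 'zhead': np.float64(-136.95), 't': 9.92, 'q': array([ 0.35,  0.28, -0.24, -0.  , -1.05,  0.4 ]), 'twist': np.float64(0.05)}
```

View pics/side9.png

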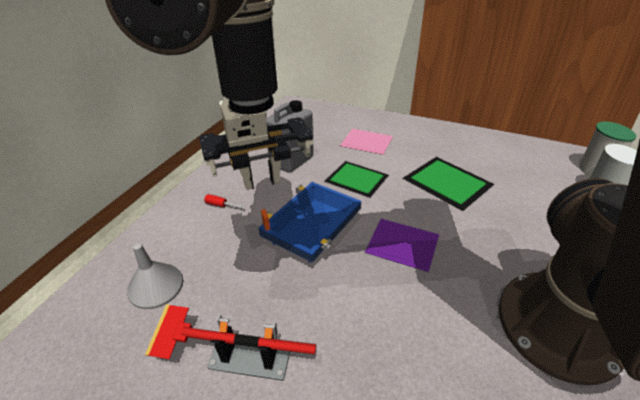

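The scraper lies across both forks at (222,330) and (268,337), with the black band at (245,340) between them. Now down onto the tab.

jog_arm(
  motion=[
    {"dx": 0.01,"dy": 0.002,"dz": -0.0046,"twist": 0},
    {"dx": 0.035,"dy": 0.002,"dz": -0.0046,"twist": 0},
    {"dx": 0.06,"dy": 0.002,"dz": -0.0046,"twist": 0},
    {"dx": 0.08,"dy": 0.002,"dz": -0.0046,"twist": 0},
    {"dx": 0.095,"dy": 0.002,"dz": -0.0046,"twist": 0},
    {"dx": 0.106,"dy": 0.002,"dz": -0.0046,"twist": 0},
    {"dx": 0.106,"dy": 0.002,"dz": -0.0046,"twist": 0},
    {"dx": 0.106,"dy": 0.002,"dz": -0.0046,"twist": 0},
  ],
)

```text
t: 10.68
eef_pos: [0.6045, 0.0148, 0.0721]
ee_rot: [-0.258, 1.57, -2.65]
force: [-0.2, 0.2, 0.2]
width: 0.0363
```

```bash
python3 - <<'E'
from h import *
s=arm.get_state();print(s['width'],s['force'],s['moment'],plan([.6037,.0147,.072],43))
for n in('top','side'):
    im=arm.grab_frame(n);cv2.imwrite(f'pics/{n}10.png',im[:,:,::-1])
crop('pics/side10.png','pics/s10c.png',200,130,360,270,5)
E
```

```text
0.03632189792544485 [-0.19616567  0.20129714  0.15409922] [ 0.00551517 -0.07525063 -0.02576218] {'d': array([ 0.0001, -0.0005,  0.0006]), 'zhead': np.float64(-137.02), 't': 10.68, 'q': array([ 0.35,  0.4 , -0.35,  0.  , -0.83,  0.4 ]), 'twist': np.float64(-0.02)}
```

View pics/s10c.png

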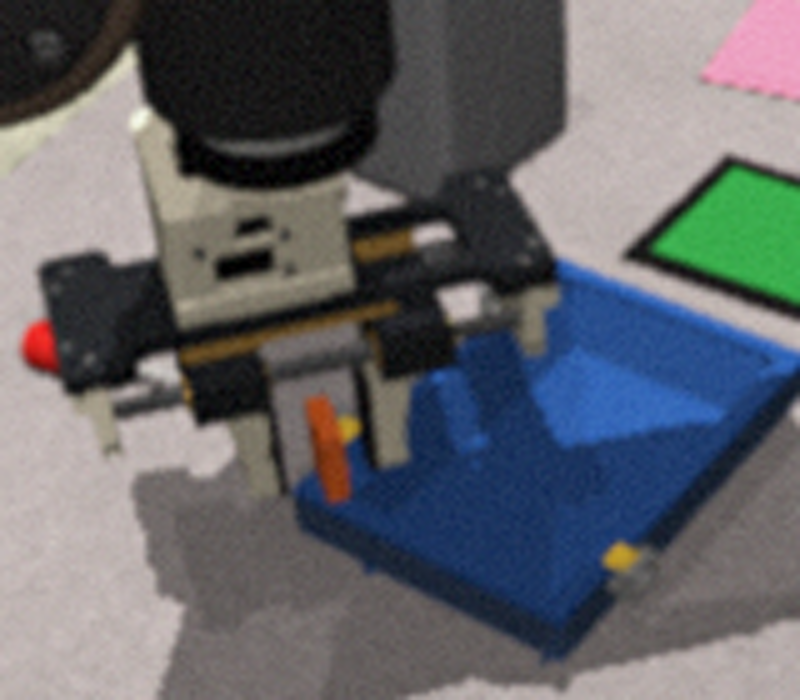

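The orange tab (crop pixel 328,450) is between the fingers. Close lightly, so the tab can pivot in the pads.

jog_arm(
  motion=[
    {"dx": 0,"dy": 0,"dz": 0,"twist": 0},
    {"dx": 0,"dy": 0,"dz": 0,"twist": 0},
    {"dx": 0,"dy": 0,"dz": 0,"twist": 0},
    {"dx": 0,"dy": 0,"dz": 0,"twist": 0},
    {"dx": 0,"dy": 0,"dz": 0,"twist": 0},
    {"dx": 0,"dy": 0,"dz": 0,"twist": 0},
  ],
  gripper=0.0,
  newtons=10,
)

```text
t: 11.28
eef_pos: [0.6046, 0.0143, 0.073]
ee_rot: [2.153, 1.57, -0.24]
force: [-1.0, -0.4, 2.9]
width: 0.0101
```

jog_arm(
  motion=[
    {"dx": -0.002,"dy": 0,"dz": 0,"twist": 0},
    {"dx": -0.004,"dy": 0,"dz": 0,"twist": 0},
    {"dx": -0.006,"dy": 0,"dz": 0,"twist": 0},
    {"dx": -0.008,"dy": 0,"dz": 0,"twist": 0},
    {"dx": -0.01,"dy": 0,"dz": 0.001,"twist": 0},
    {"dx": -0.012,"dy": 0,"dz": 0.001,"twist": 0},
    {"dx": -0.012,"dy": 0,"dz": 0.001,"twist": 0},
  ],
)

```text
t: 11.87
eef_pos: [0.6034, 0.0136, 0.0846]
ee_rot: [-0.687, 1.57, -3.08]
force: [-0.8, -0.9, -6.9]
width: 0.0113
```

```bash
python3 - <<'E'
from h import *
s=arm.get_state();print(s['width'],s['force'],s['moment'],s['eef_pos'])
for n in('side',):
    im=arm.grab_frame(n);cv2.imwrite(f'pics/{n}11.png',im[:,:,::-1])
crop('pics/side11.png','pics/s11c.png',200,130,360,270,5)
E
```

```text
0.011292793759805983 [-0.76408933 -0.94074796 -6.93721296] [-0.05984216  0.11640973  0.0376978 ] [0.60340084 0.01363129 0.08459147]
```

View pics/s11c.png

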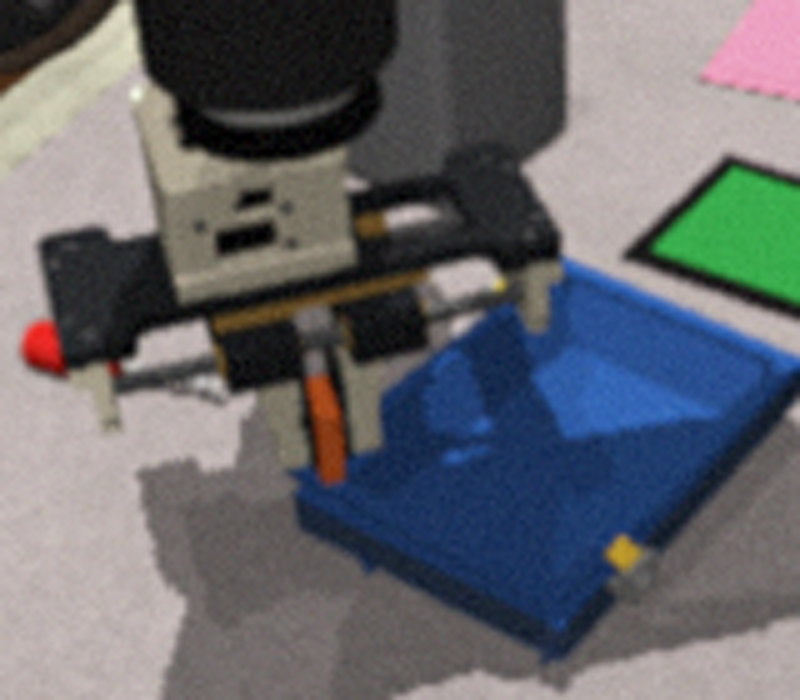

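jog_arm(
  motion=[
    {"dx": -0.002,"dy": 0,"dz": 0,"twist": 0},
    {"dx": -0.004,"dy": 0,"dz": 0.001,"twist": 0},
    {"dx": -0.006,"dy": 0,"dz": 0.001,"twist": 0},
    {"dx": -0.008,"dy": 0,"dz": 0.002,"twist": 0},
    {"dx": -0.008,"dy": 0,"dz": 0.002,"twist": 0},
  ],
)

```text
t: 12.33
eef_pos: [0.6037, 0.0127, 0.0939]
ee_rot: [2.579, 1.568, 0.187]
force: [1.7, -0.3, -2.1]
width: 0.0123
```

```bash
python3 - <<'E'
from h import *
s=arm.get_state();print(s['width'],s['force'],s['moment'],s['eef_pos'])
for n in('side',):
    im=arm.grab_frame(n);cv2.imwrite(f'pics/{n}12.png',im[:,:,::-1])
crop('pics/side12.png','pics/s12c.png',200,130,360,270,5)
E
```

```text
0.01234916773236484 [ 1.66063305 -0.34310391 -2.13032097] [ 0.13528737 -1.0011328  -0.01208688] [0.60366042 0.01268387 0.09391215]
```

View pics/s12c.png

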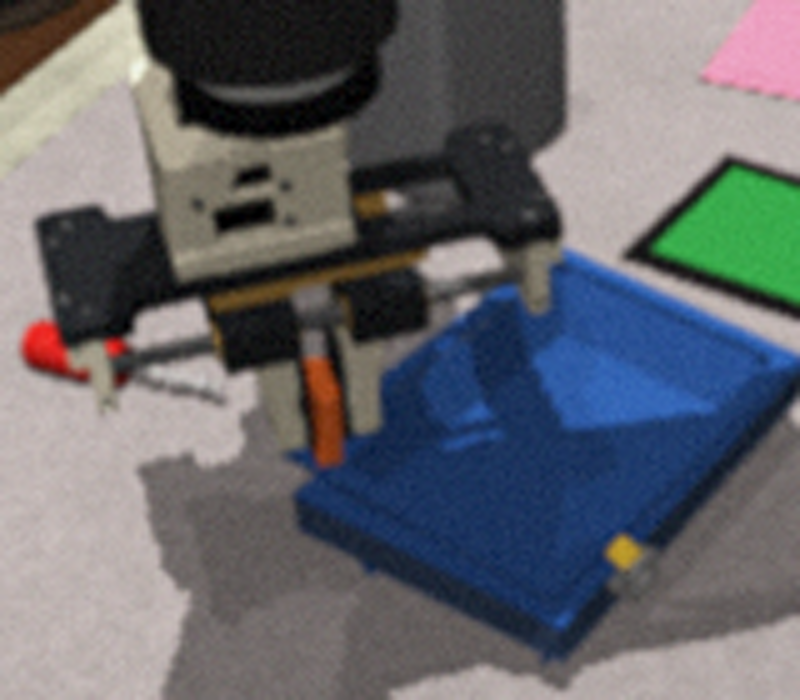

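jog_arm(
  motion=[
    {"dx": -0.002,"dy": 0,"dz": 0,"twist": 0},
    {"dx": -0.004,"dy": 0,"dz": 0.001,"twist": 0},
    {"dx": -0.006,"dy": 0,"dz": 0.001,"twist": 0},
    {"dx": -0.008,"dy": 0,"dz": 0.002,"twist": 0},
    {"dx": -0.008,"dy": 0,"dz": 0.002,"twist": 0},
  ],
  newtons=7,
)

```text
t: 12.8
eef_pos: [0.601, 0.011, 0.1012]
ee_rot: [2.575, 1.57, 0.183]
force: [1.3, 0.4, -2.0]
width: 0.0104
```

jog_arm(
  motion=[
    {"dx": -0.002,"dy": 0,"dz": 0,"twist": 0},
    {"dx": -0.004,"dy": 0,"dz": 0.001,"twist": 0},
    {"dx": -0.006,"dy": 0,"dz": 0.001,"twist": 0},
    {"dx": -0.008,"dy": 0,"dz": 0.002,"twist": 0},
    {"dx": -0.008,"dy": 0,"dz": 0.002,"twist": 0},
  ],
  newtons=5,
)

```text
t: 13.22
eef_pos: [0.5995, 0.0096, 0.1091]
ee_rot: [2.506, 1.57, 0.114]
force: [-0.3, -0.4, -1.5]
width: 0.0122
```

```bash
python3 - <<'E'
from h import *
s=arm.get_state();print(s['width'],s['force'],s['moment'],s['eef_pos'])
for n in('side','top'):
    im=arm.grab_frame(n);cv2.imwrite(f'pics/{n}13.png',im[:,:,::-1])
crop('pics/side13.png','pics/s13c.png',200,130,360,270,5)
crop('pics/top13.png','pics/t13c.png',235,135,345,235,6)
E
```

```text
0.012232799704866721 [-0.33565447 -0.39858104 -1.45036871] [ 0.10671193 -0.07872073  0.01326917] [0.5995245  0.00960756 0.10908381]
```

View pics/s13c.png

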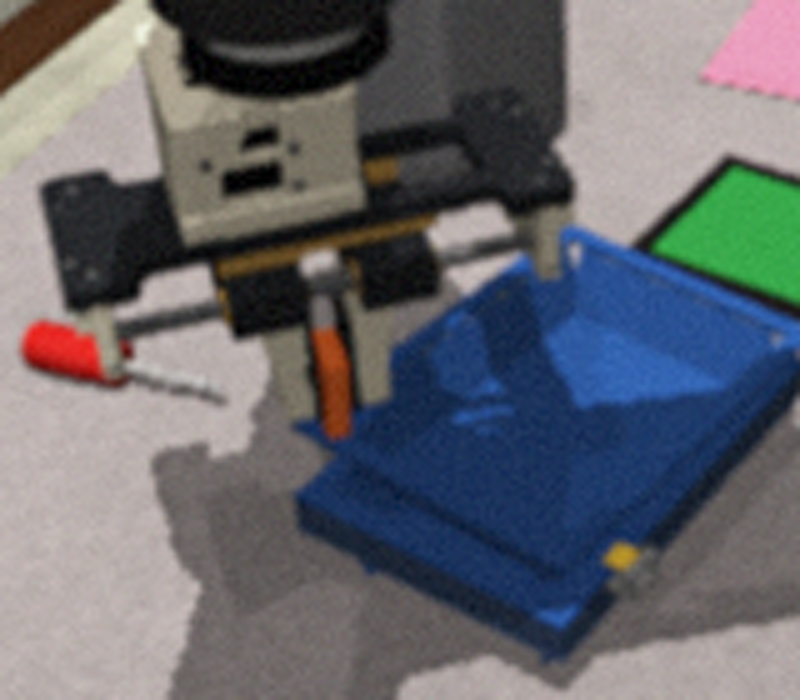

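View pics/t13c.png

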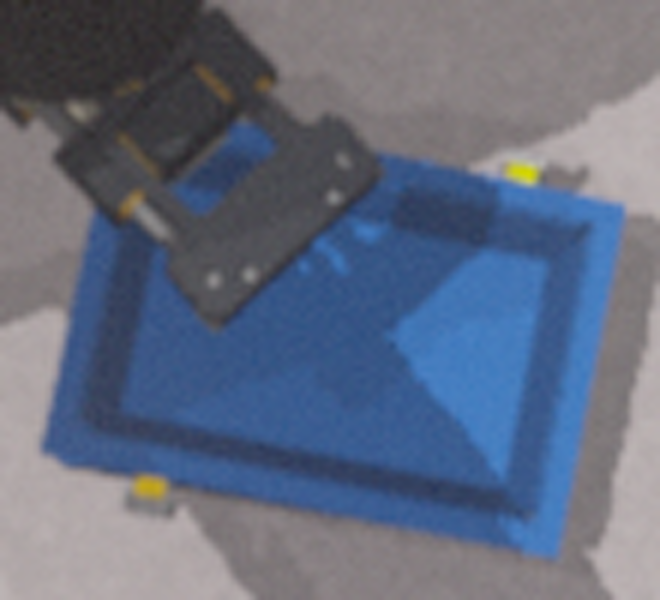

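```bash
python3 - <<'E'
from h import *
crop('pics/side13.png','pics/s13d.png',310,170,380,230,10)
crop('pics/side0.png','pics/s0d.png',310,170,380,230,10)
a=cv2.imread('pics/s0d.png');b=cv2.imread('pics/s13d.png');cv2.imwrite('pics/cmp.png',cv2.resize(np.hstack([a,b]),(800,343)))
E
```

```text
(no output)
```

View pics/cmp.png

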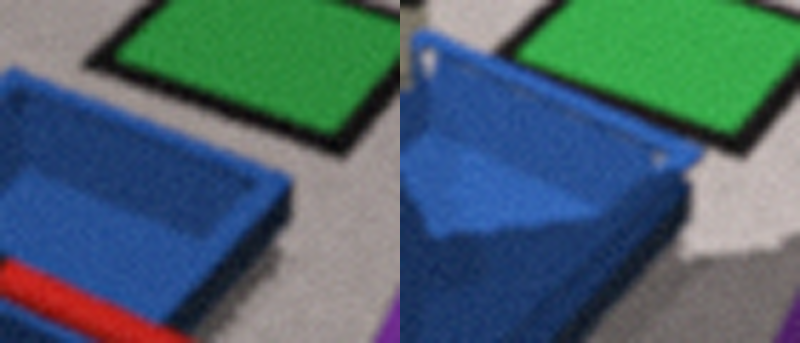

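Far corner has risen about 10 mm (from (290,180) to (300,152) in the comparison). Ease the grip to let the tray tip back onto it.

jog_arm(
  motion=[
    {"dx": 0,"dy": 0,"dz": 0,"twist": 0},
    {"dx": 0,"dy": 0,"dz": 0,"twist": 0},
    {"dx": 0,"dy": 0,"dz": 0,"twist": 0},
    {"dx": 0,"dy": 0,"dz": 0,"twist": 0},
  ],
  newtons=3,
)

```text
t: 13.65
eef_pos: [0.5993, 0.0097, 0.1085]
ee_rot: [-0.373, 1.571, -2.765]
force: [1.2, 0.4, -1.7]
width: 0.0136
```

```bash
python3 - <<'E'
from h import *
s=arm.get_state();print(s['width'],s['force'],s['moment'],s['eef_pos'])
for n in('side',):
    im=arm.grab_frame(n);cv2.imwrite(f'pics/{n}14.png',im[:,:,::-1])
crop('pics/side14.png','pics/s14c.png',200,130,380,270,4.4)
E
```

```text
0.01364648909633034 [ 1.18316007  0.35417556 -1.68620513] [ 0.07670189 -0.06703471  0.06619907] [0.59933275 0.00968916 0.10846258]
```

View pics/s14c.png

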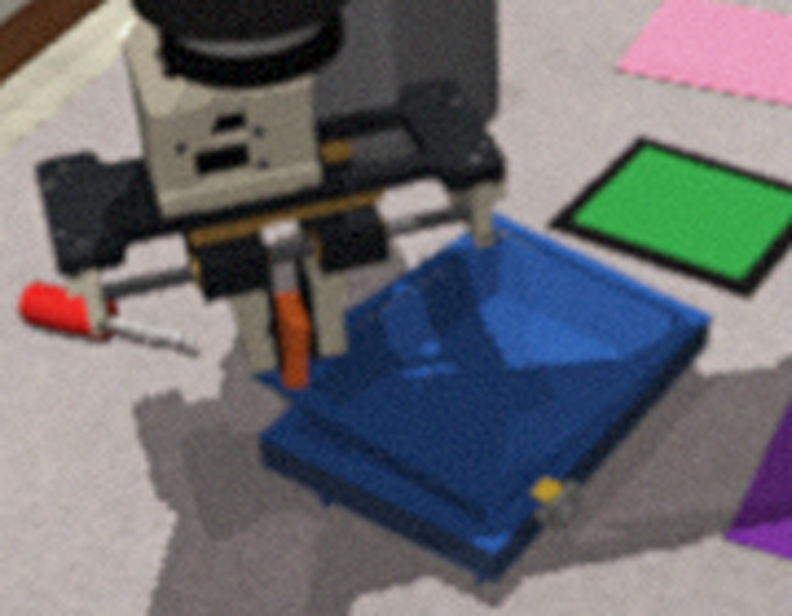

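jog_arm(
  motion=[
    {"dx": -0.002,"dy": 0,"dz": 0,"twist": 0},
    {"dx": -0.004,"dy": 0,"dz": 0.001,"twist": 0},
    {"dx": -0.005,"dy": 0,"dz": 0.001,"twist": 0},
    {"dx": -0.005,"dy": 0,"dz": 0.001,"twist": 0},
    {"dx": -0.005,"dy": 0,"dz": 0.001,"twist": 0},
    {"dx": -0.005,"dy": 0,"dz": 0.001,"twist": 0},
  ],
)

```text
t: 14.2
eef_pos: [0.5986, 0.009, 0.1136]
ee_rot: [2.841, 1.571, 0.448]
force: [1.3, 0.3, -0.8]
width: 0.0143
```

```bash
python3 - <<'E'
from h import *
s=arm.get_state();print(s['width'],s['force'],s['eef_pos'])
for n in('side','top'):
    im=arm.grab_frame(n);cv2.imwrite(f'pics/{n}15.png',im[:,:,::-1])
crop('pics/side15.png','pics/s15c.png',220,150,380,270,5)
crop('pics/top15.png','pics/t15c.png',235,135,345,235,6)
E
```

```text
0.014268498955366792 [ 1.28892453  0.30631144 -0.76698707] [0.59864974 0.00899093 0.11358952]
```

View pics/s15c.png

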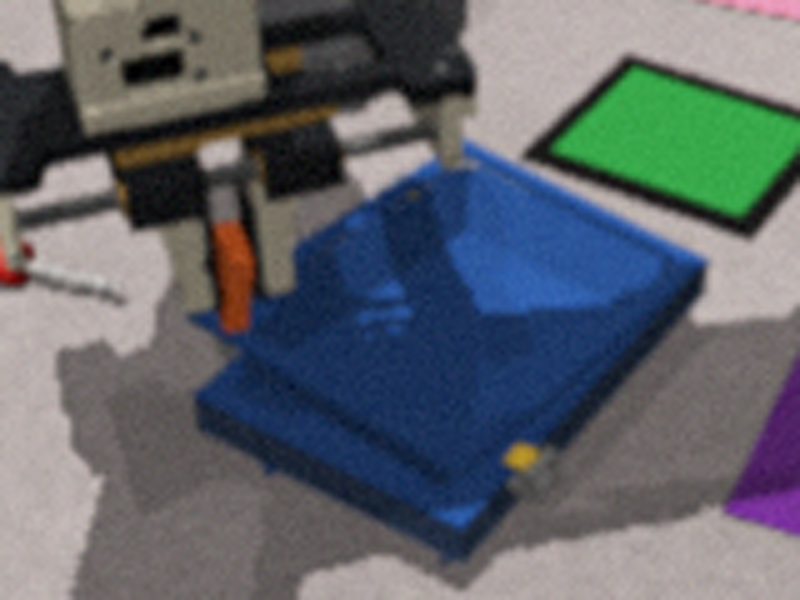

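View pics/t15c.png

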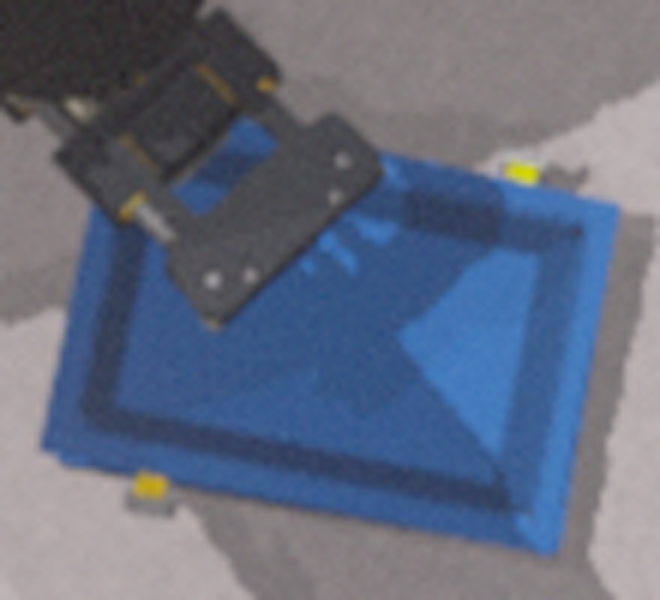

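```bash
python3 - <<'E'
from h import *
S=Cam('side')
print(S.proj([.6037,.0147,.055]))
for z in (.08,.085,.09,.095,.1): print(z,S.proj([.5985,.0095,z]))
E
```

```text
[[265.86077263 225.92936379]]
0.08 [[267.99861054 216.26783951]]
0.085 [[267.7613352  214.47604625]]
0.09 [[267.52237734 212.66982488]]
0.095 [[267.28172221 210.84902286]]
0.1 [[267.03935496 209.0134859 ]]
```

jog_arm(
  motion=[
    {"dx": 0,"dy": 0,"dz": 0,"twist": 0},
    {"dx": -0.001,"dy": 0,"dz": 0,"twist": 0},
    {"dx": -0.001,"dy": 0,"dz": 0,"twist": 0},
  ],
  newtons=12,
)

```text
t: 14.55
eef_pos: [0.5987, 0.009, 0.1147]
ee_rot: [2.088, 1.571, -0.305]
force: [0.1, 0.6, -0.8]
width: 0.0096
```

jog_arm(
  motion=[
    {"dx": 0,"dy": 0,"dz": 0,"twist": 0},
    {"dx": 0,"dy": 0,"dz": 0,"twist": 0},
    {"dx": 0,"dy": 0,"dz": 0,"twist": 0},
  ],
  newtons=30,
)

```text
t: 14.8
eef_pos: [0.5986, 0.009, 0.1145]
ee_rot: [-1.113, 1.571, 2.778]
force: [0.3, -0.0, -1.7]
width: 0.0097
```

jog_arm(
  motion=[
    {"dx": 0,"dy": 0,"dz": 0,"twist": 0},
    {"dx": -0.003,"dy": 0,"dz": 0,"twist": 0},
    {"dx": -0.009,"dy": 0,"dz": 0,"twist": 0},
    {"dx": -0.018,"dy": 0,"dz": 0,"twist": 0},
    {"dx": -0.03,"dy": 0,"dz": 0,"twist": 0},
    {"dx": -0.045,"dy": 0,"dz": 0,"twist": 0},
    {"dx": -0.06,"dy": 0,"dz": 0,"twist": 0},
    {"dx": -0.075,"dy": 0,"dz": 0,"twist": 0},
    {"dx": -0.088,"dy": 0,"dz": 0,"twist": 0},
    {"dx": -0.097,"dy": 0,"dz": 0,"twist": 0},
    {"dx": -0.1,"dy": 0,"dz": 0,"twist": 0},
    {"dx": -0.1,"dy": 0,"dz": 0,"twist": 0},
    {"dx": -0.1,"dy": 0,"dz": 0,"twist": 0},
  ],
  newtons=60,
)

```text
t: 15.88
eef_pos: [0.5983, 0.009, 0.2142]
ee_rot: [-1.096, 1.57, 2.794]
force: [0.6, -0.1, -2.6]
width: 0.0096
```

```bash
python3 - <<'E'
from h import *
s=arm.get_state();print(s['width'],s['force'],s['moment'],plan([.573,-.224,.2136]))
for n in('side','top'):
    im=arm.grab_frame(n);cv2.imwrite(f'pics/{n}16.png',im[:,:,::-1])
E
```

```text
0.009622072855140983 [ 0.64215189 -0.14002554 -2.58627649] [ 0.12422924 -0.1205348   0.00432865] {'d': array([0.0006, 0.1534, 0.1772]), 'zhead': np.float64(-137.09), 't': 15.88, 'q': array([ 0.34,  0.25, -0.2 , -0.  , -1.12,  0.41])}
```

View pics/side16.png

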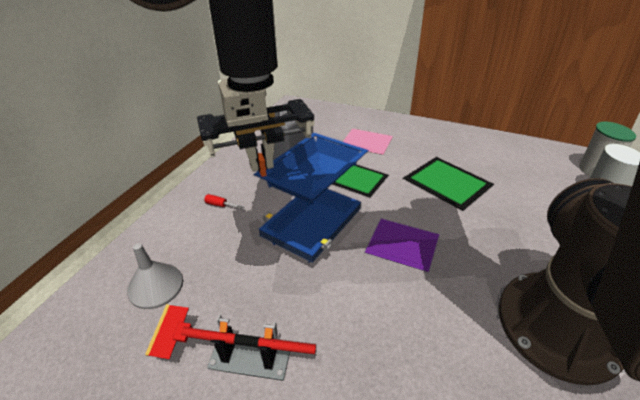

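View pics/top16.png

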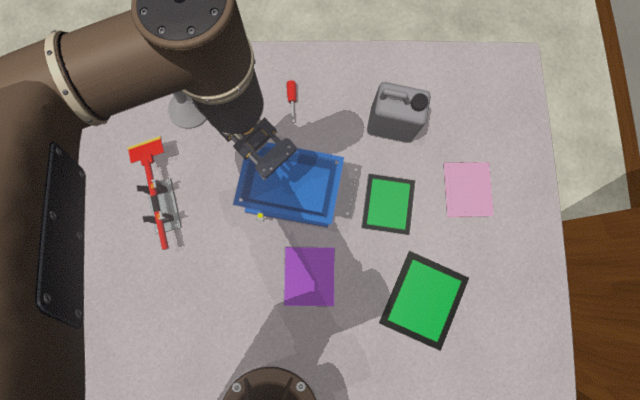

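jog_arm(
  motion=[
    {"dx": 0,"dy": 0.003,"dz": 0.004,"twist": 0},
    {"dx": 0,"dy": 0.01,"dz": 0.012,"twist": 0},
    {"dx": 0,"dy": 0.02,"dz": 0.024,"twist": 0},
    {"dx": 0,"dy": 0.032,"dz": 0.038,"twist": 0},
    {"dx": 0,"dy": 0.046,"dz": 0.054,"twist": 0},
    {"dx": 0,"dy": 0.061,"dz": 0.071,"twist": 0},
    {"dx": 0,"dy": 0.076,"dz": 0.088,"twist": 0},
    {"dx": 0,"dy": 0.091,"dz": 0.106,"twist": 0},
    {"dx": 0,"dy": 0.106,"dz": 0.123,"twist": 0},
    {"dx": 0,"dy": 0.12,"dz": 0.139,"twist": 0},
    {"dx": 0,"dy": 0.133,"dz": 0.154,"twist": 0},
    {"dx": 0,"dy": 0.144,"dz": 0.166,"twist": 0},
    {"dx": 0,"dy": 0.15,"dz": 0.174,"twist": 0},
    {"dx": 0,"dy": 0.153,"dz": 0.177,"twist": 0},
    {"dx": 0,"dy": 0.153,"dz": 0.177,"twist": 0},
    {"dx": 0,"dy": 0.153,"dz": 0.177,"twist": 0},
    {"dx": 0,"dy": 0.153,"dz": 0.177,"twist": 0},
    {"dx": 0,"dy": 0.153,"dz": 0.177,"twist": 0},
  ],
)

```text
t: 17.48
eef_pos: [0.5734, -0.2228, 0.2146]
ee_rot: [2.963, 1.571, 0.571]
force: [0.1, -0.1, -1.8]
width: 0.0094
```

```bash
python3 - <<'E'
from h import *
s=arm.get_state();print(s['width'],s['force'],s['moment'],s['eef_pos'])
for n in('side','top'):
    im=arm.grab_frame(n);cv2.imwrite(f'pics/{n}17.png',im[:,:,::-1])
crop('pics/top17.png','pics/t17c.png',230,70,440,270,2.9)
E
```

```text
0.009429204345452472 [ 0.1469996  -0.14266438 -1.81644641] [ 0.23106498 -0.09682002 -0.00146679] [ 0.57337389 -0.22279295  0.21463259]
```

View pics/side17.png

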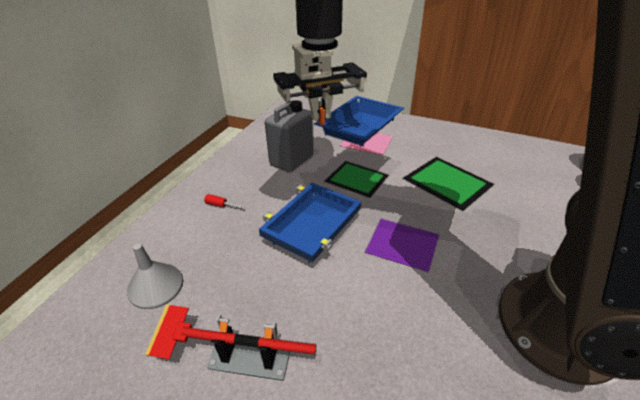

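View pics/t17c.png

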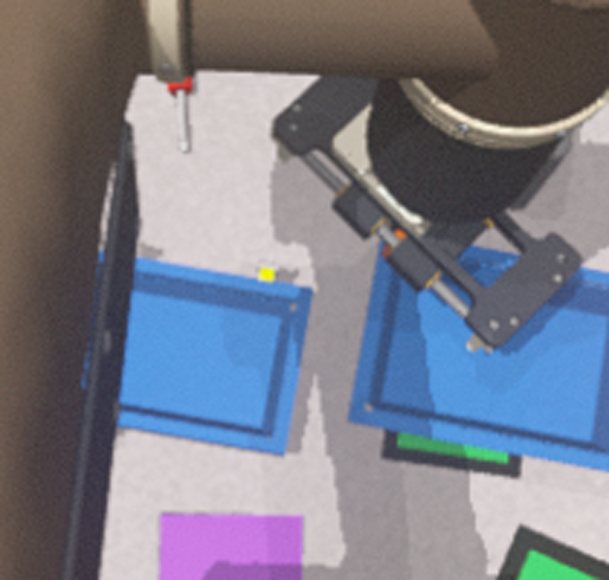

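```bash
python3 - <<'E'
from h import *
crop('pics/side17.png','pics/s17c.png',300,70,420,160,6)
crop('pics/top17.png','pics/t17d.png',340,130,480,250,5)
E
```

```text
(no output)
```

View pics/s17c.png

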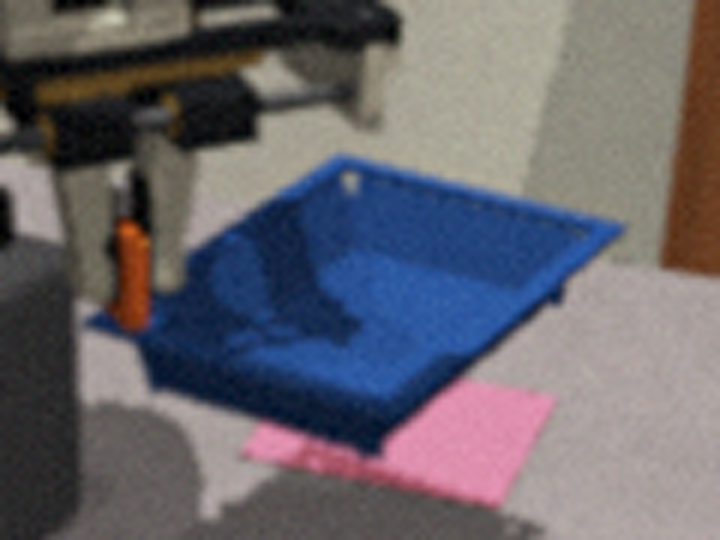

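View pics/t17d.png

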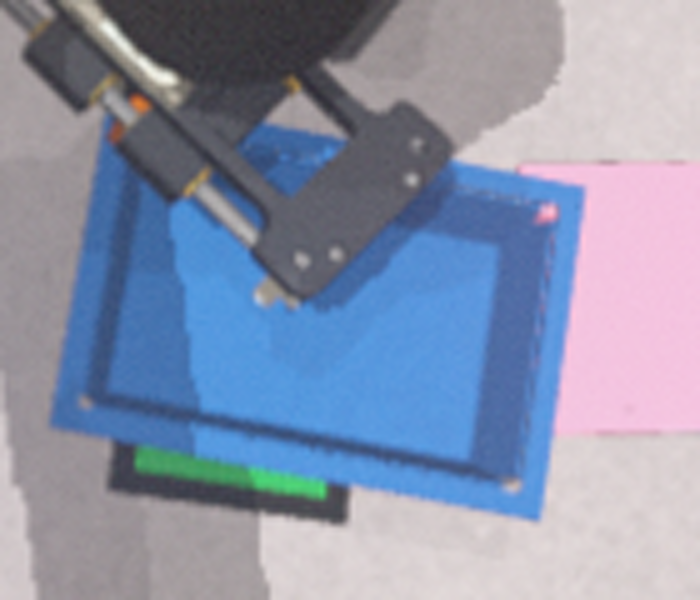

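```bash
python3 - <<'E'
from h import *
T=Cam('top');S=Cam('side')
t=lambda x,y:(340+(x+.5)/5-.5,130+(y+.5)/5-.5); s=lambda x,y:(300+(x+.5)/6-.5,70+(y+.5)/6-.5)
A=[]
for n,a,b in(('+x-y',(586,186),(340,153)),('-x-y',(540,520),(626,230))):
    p,e=tri(T,t(*a),S,s(*b));print(n,p.round(4),e.round(4))
w=T.at([t(586,186),t(540,520),t(51,425)],.1986);print(w.round(4),'centre',((w[0]+w[2])/2).round(4))
# left near corner (-x,+y): side occluded? check predicted
print((S.proj(w[2])-[300,70])*6)
# scraper in clip
C=np.array([.503,.264,0])
print('stack', T.at([[230+311/2.9,70+288/2.9],[230+285/2.9,70+453/2.9]],.052).round(4))
E
```

```text
+x-y [ 0.5451 -0.4046  0.1935] 0.0011
-x-y [ 0.4089 -0.3759  0.1918] 0.0015
[[ 0.5444 -0.4025  0.1986]
 [ 0.4092 -0.3734  0.1986]
 [ 0.4507 -0.1806  0.1986]] centre [ 0.4976 -0.2915  0.1986]
[[393.21490511 406.07364164]]
stack [[ 0.5778 -0.1681  0.052 ]
 [ 0.442  -0.1435  0.052 ]]
```

```bash
python3 - <<'E'
from h import *
crop('pics/side17.png','pics/s17e.png',200,305,300,385,7)
E
```

```text
(no output)
```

View pics/s17e.png

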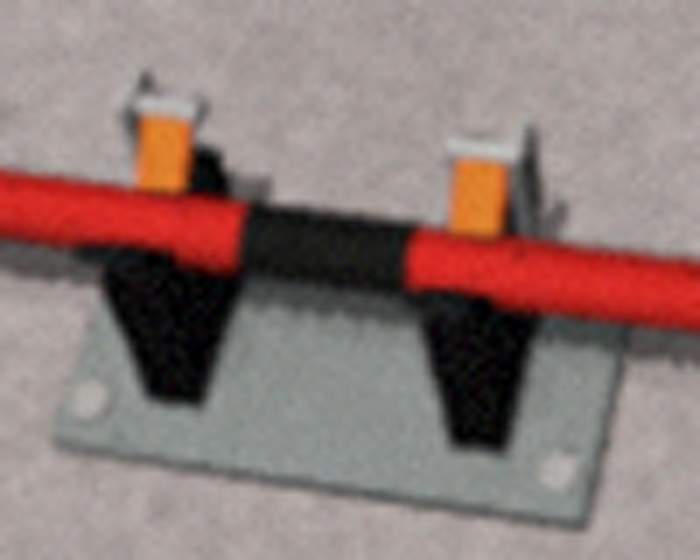

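Both jaws are shut over the rod (165,155 and 480,198), with the band centred at 327 between them. Handing in.

```bash
python3 - <<'E'
from station import arm
print(arm.job_done()); s=arm.get_state(); print(s['t'],s['width'],s['eef_pos'])
E
```

```text
the job is handed in; nothing more can be done
None
the job is handed in; nothing more can be done
```

I put the scraper in the fork clip, peeled the top tray off the stack by its tab, and handed the job in at about 17.6 s with the tray still held over the small green mat. The hand-in reports no verdict.

**Last checks:**
- **Scraper:** it is home and let go. Both jaws look as they did closed at the start, and the black band sits midway between them. The push bottomed out at about 16 N.
- **Peel:** I estimate from the side view and arm position that the tab corner rose about 37 mm with the far corner back on the stack.
- **Tray:** the underside is about 160 mm up, tilted 1.5° or so, and its centre is within about 6 mm of the mat's.
- **Other things:** the other trays are within about 3 mm of where they began. The jug, funnel and screwdriver look untouched.

**What did not go as planned:**
- **Refused moves:** two move calls early on were rejected because their rows were incomplete; the arm did not move.
- **Far corner:** at a 5–10 N grip it first rose with the tray, about 10 mm. I eased the grip to 3 N so it tipped back onto the stack, then lifted another 5 mm before clamping at 60 N.

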